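Vent the empty camp-gas cartridges for recycling

TASK

Get the empty camp-gas cartridges ready for recycling: stand every one of them in a pocket of the green cradle, swing the clamp lever fully shut over them, then, with the mallet in the gripper, knock each red vent pin down fully home (the pins are for the mallet, not for the gripper). Then open the clamp, put the cartridges in the yellow recycling tub and lay the mallet's head back on its cork mat. Leave everything else on the board where it is.

Things in the scene. Friction and masses are not known exactly. Their poses are not given: they have to be found in the camera images.
- cart_a: Empty camp-gas cartridge, painted blue with a white band: upright cylinder 60 mm across and 56 mm tall to its flat shoulder, then an aluminium collar 26 mm across rising to 68 mm, then a red vent pin. 140 g or so. Origin at the centre of its underside, z up. Stands upright on the board at the start. May be absent.
- cart_a_pin: Red vent pin on top of the blue cartridge, 16 mm across; origin at the centre of its top face, 82 mm above the cartridge's underside while it is up, 71 mm once it is down.
- cart_a_vent (a joint): Travel of that pin, m: 0 up, 0.011 fully down. A sprung pin with a friction catch: driving it takes 6 N at first and 9 N at the bottom, and it stays at the depth it has been driven to; it counts as down over 9 mm.
- cart_b: Empty camp-gas cartridge, painted green with a white band: upright cylinder 60 mm across and 56 mm tall to its flat shoulder, then an aluminium collar 26 mm across rising to 68 mm, then a red vent pin. 140 g or so. Origin at the centre of its underside, z up. Stands upright on the board at the start. May be absent.
- cart_b_pin: Red vent pin on top of the green cartridge, 16 mm across; origin at the centre of its top face, 82 mm above the cartridge's underside while it is up, 71 mm once it is down.
- cart_b_vent (a joint): Travel of that pin, m: 0 up, 0.011 fully down. A sprung pin with a friction catch: driving it takes 6 N at first and 9 N at the bottom, and it stays at the depth it has been driven to; it counts as down over 9 mm.
- cart_c: Empty camp-gas cartridge, painted yellow with a white band: upright cylinder 60 mm across and 56 mm tall to its flat shoulder, then an aluminium collar 26 mm across rising to 68 mm, then a red vent pin. 140 g or so. Origin at the centre of its underside, z up. Stands upright on the board at the start. May be absent.
- cart_c_pin: Red vent pin on top of the yellow cartridge, 16 mm across; origin at the centre of its top face, 82 mm above the cartridge's underside while it is up, 71 mm once it is down.
- cart_c_vent (a joint): Travel of that pin, m: 0 up, 0.011 fully down. A sprung pin with a friction catch: driving it takes 6 N at first and 9 N at the bottom, and it stays at the depth it has been driven to; it counts as down over 9 mm.
- cradle: Green steel holding cradle fixed to the board, 256 mm long along its y and 86 mm wide along its x. Three square pockets in a row along y, 65 mm wide, centred at y = -80, 0 and 80 mm; pocket floor 8 mm and rim 24 mm above the board. Origin under its centre at board height. Hinge ears 86 mm tall stand at its two ends on its +x (far) side.
- clamp (a joint): Clamp lever of the cradle, rad: 0 shut (its 8 mm bar lies level across the shoulders of the seated cartridges, 23 mm on the near side of the pins, underside 66 mm above the board, 2 mm above the shoulders), 2.0 fully open (thrown up and back to the far side; from about 1.8 up it is clear of loading). It moves stiffly (about 3 N at the grip) and stays where it is left.
- clamp_hinge (a point): Middle of the clamp's hinge line, which runs along the cradle's y axis, 52 mm to +x of the cradle's centre and 70 mm above the board.
- clamp_grip (a point): Middle of the red round grip of the clamp lever: 12 mm thick, 55 mm long, parallel to the hinge line, sticking out past the cradle's +y end, 100 mm from the hinge line. At clamp value t it lies at x = -100 cos(t), z = +100 sin(t) mm from the hinge line in the cradle's frame, 165 mm to +y of its middle.
- mallet: Rubber mallet, 420 g, standing on one face of its head with the handle level. Head 60 mm (x, along the handle) x 56 mm (y) x 76 mm (z, face to face), black with an orange band. Wooden handle 20 mm wide (y) and 24 mm deep (z), at mid-height of the head (38 mm), from 30 to 175 mm towards the mallet's -x. Origin at the centre of the head's lower face.
- mallet_head (a point): Centre of the mallet's head, 38 mm above its origin.
- mallet_grip (a point): Point on the middle of the mallet's handle, 62 mm from the head's centre, a good place to hold it.
- mat: Cork mat for the mallet, fixed, 170 mm (x) x 130 mm (y), 4 mm thick; origin at the centre of its underside.
- tub: Yellow open tub of the tilt-out recycling bin, fixed, 250 mm (x) x 160 mm (y) outside, 62 mm tall, walls and floor 5 mm; origin at the centre of its underside.
- beer_bottle: Empty amber glass beer bottle, 62 mm across, 210 mm tall, standing; bystander. Origin at the centre of its underside.
- soap_bottle: Green dish-soap bottle, 66 mm across, 170 mm tall, standing; bystander.
- peg_jar: Glass jar with a lid, 64 mm across, 75 mm tall; bystander.
- sieve: Blue plastic sieve, bowl 124 mm across, 45 mm tall, with a handle; bystander.
- door_stop: Wooden door stop with a black rubber tip, about 100 x 46 x 30 mm; bystander.
- scrub_brush: Scrubbing brush lying on the board; bystander.
Mind the look-alikes: they are no part of the job. Of the things like the cart_a, leave any that is pink; of the rest the smaller one is meant.

How it is judged:
By the outcome, as a careful person would: the job done as asked, in the order asked, and still so for the second after the job is handed in, with the robot touching nothing.
Of cart_a, cart_b, cart_c only 2 to 3 are there at a start; the rules pass over those that are not, and their reading is None.
At some moment in a run one of cart_a, cart_b, cart_c, mallet may be knocked a few centimetres aside while the robot is not near it.
Once in a run the grip may slacken for a moment while it holds something.
It also fails if it takes over 210 s, if anything falls off the work surface, if the arm or the gripper's body presses on something with over 40 N, if the wrist force passes 120 N, or if a joint passes its speed limit or range.

ROBOT

A 6-joint arm with a two-finger parallel gripper is mounted at the origin on the work surface. World frame = base frame: x ahead of the robot, y to its left, z up, the work surface at z = 0. Lengths are in m, angles in rad, forces in N, time in s.
With the tool pointing down it reaches from about 0.35 to 0.975 m from the base axis. Payload 4.9 kg.
Tool frame: the origin (TCP) lies at the very end of the fingers, on their centre line; the grasp point (between the pads) lies 19 mm behind it (ctrl.tcp_to_grasp is the z of the grasp point in the tool frame, in m); z points along the fingers, y is the line along which they close (so a half turn about z gives the same grasp; the last joint's range is limited). The gripper opens to 85 mm and grips with 20 to 120 N. Pads are 22 mm wide; open, the fingers measure 114 mm over their backs; the gripper's body (76 mm by 85 mm) begins 54 mm behind the grasp point. The pads swing forward as they close: fully open they stand 13 mm farther back than shut.
Start: joints at [-1.321, 0.053, 1.613, -0, 1.476, -0.119], TCP at [0.225, -0.583, 0.231] pointing down, gripper open.
Joint ranges: [-3.01, 3.01], [-1.01, 2.22], [0.06, 2.58], [-1.02, 4.17], [0.09, 2.62], [-3.14, 3.14]. Speed limits (rad/s): [2.57, 2.57, 3.14, 3.14, 3.14, 3.14].

INTERFACE

Orientations are given as a rotation vector (axis times angle).
In Python, from station import ctrl, eyes, job, nets gives the robot as it stands. The module is installed in compiled form; this text tells all that it offers.
- The arm moves only by the tool jog_arm, never from a script. Its argument "commands" is one flat list of numbers, 7 for each row, row after row: the shift along the tool's x, y, z each as a share of 0.06 m, from -1 to 1, then the turn, a rotation vector about the tool's x, y, z each as a share of 0.1 rad, from -1 to 1, then the finger opening in mm, from 0 to 85.4. In form: [x, y, z, ax, ay, az, grip, x, y, z, ax, ay, az, grip, ...]. A call has 1 to 20 rows; each row shifts and turns the commanded pose from where the row before left it, along the tool's axes as they then stand; what a row does not reach is not made up. A row lasts 1/8 s, in which the tool goes at most 62.5 mm and 10.7 degrees, less where a joint would pass 70% of its speed; a pose out of reach is approached as far as the arm can. A call with a number of a shift or a turn outside -1 to 1 is refused whole. A call with a gripper value outside its range is refused whole. The fingers move at their own pace and stop on an object; "newtons" is the grip in N (left out, the last holds). Time passes only in rows, so rows that do not move let the fingers close. It gives the time, the measured TCP pose, the force, the opening and the grip force at its end, in the units of the state.
- ctrl.get_obs(): the state, without advancing time (a new reading comes with each control period).
- eyes.get_image(name): name is "scene" or "top"; returns a dict with "image" (400x640x3 uint8, red, green, blue), "z_map" (400x640 float32, m along the optical axis (not along the pixel's ray), 0 where there is no reading), "K" (3x3 intrinsics, pixels), "cam_to_world" (4x4, takes a point from camera to world coordinates). Camera axes: x right, y up, looking along -z (the intrinsics and any distortion apply to the point x, -y, -z); pixel columns grow to the right and rows downward; lengths in m; the calibration is good to about 2 mm. A picture is of the moment at which its call begins.
- job.finish_job(): hands the job in; it is judged then, once.
Trained networks look in the newest picture that a camera, given by its name, has taken for a name from the list of things; names that differ only in an ending like _2 or _b are one class to them, and where a whole thing is asked for, a point or a joint stands for the part that bears it (a point fixed in the world has none). Each returns a list of dicts, best first, with "p" (0 to 1); they miss things now and then, are a little off and sometimes report something else, mostly with a low value. They report only what shows in the picture. A call takes as long as a camera call. They do not tell look-alikes from the thing itself.
- nets.silhouettes(camera, name): "mask" (400x640 bool, what is visible of it) and "bbox" ([left, top, right, bottom] in pixels, round what is visible of it).
The state is a dict: "t": time; "q": joint angles; "dq": joint speeds; "effort": joint torques, N m; "tool_pos": TCP position; "tool_rot": TCP orientation; "contact_force": force on the tool from outside, world axes, zero at the start; "wrist_torque": the same for the moment, N m; "opening": finger opening in m; "grip_force": force on a finger pad.
Only numpy, scipy, OpenCV 4.12 (cv2) and the standard library are available. Lean on these libraries where they do the work, as an engineer would, in place of code of your own. Each camera call takes 0.05 s, during which the arm holds its last target. There are 200 camera calls.

## Working session

There is one attempt and no reset: what is moved stays moved. The work goes in short steps, Python scripts to look and compute and a tool call to move; the robot and the scene stay as the last step left them, time stands still between calls to the robot, and variables do not carry over. Pictures are saved under pics/ and viewed, at most 14 in all, crops included, and the job is handed in when it is done.

Besides the shell and the picture viewer there is one more tool, called after "Emit:" as name(argument=value, ...), one argument or row to a line, values as JSON. jog_arm: Moves the arm, as the interface text tells. Shift numbers are shares of 0.06 m and turn numbers shares of 0.1 rad, none past 1 either way. Its arguments: {"type":"object","properties":{"commands":{"type":"array","items":{"type":"number"}},"newtons":{"type":"number"}},"required":["commands"]}

```bash
mkdir -p pics; python3 - <<'E'
from station import ctrl, eyes, job, nets
import cv2
o=ctrl.get_obs();print({k:(v if not hasattr(v,'round') else v.round(3)) for k,v in o.items()},ctrl.tcp_to_grasp)
for c in("scene","top"):
    d=eyes.get_image(c);cv2.imwrite(f"pics/{c}0.png",d["image"][:,:,::-1]);print(d["K"],d["cam_to_world"].round(3))
E
```

```text
{'t': 0.0, 'q': array([-1.321,  0.053,  1.614, -0.   ,  1.476, -0.119]), 'dq': array([-0.001,  0.   , -0.   , -0.   , -0.001,  0.   ]), 'effort': array([ 0.0000e+00, -3.9368e+01, -3.7017e+01, -0.0000e+00,  7.0000e-03,
        0.0000e+00]), 'tool_pos': array([ 0.225, -0.582,  0.23 ]), 'tool_rot': array([-3.086, -0.576,  0.   ]), 'contact_force': array([-0.371, -0.327,  0.483]), 'wrist_torque': array([-0.027, -0.045, -0.039]), 'grip_force': 0.0, 'opening': 0.08512111638462826} -0.0187
[[376.72218999   0.         321.51252702]
 [  0.         376.72218999 198.02529203]
 [  0.           0.           1.        ]] [[ 0.596 -0.685  0.42   0.924]
 [ 0.803  0.508 -0.311 -0.268]
 [-0.     0.522  0.853  0.82 ]
 [ 0.     0.     0.     1.   ]]
[[465.38489936   0.         318.86501198]
 [  0.         465.38489936 209.28300793]
 [  0.           0.           1.        ]] [[-1.200e-02  9.950e-01 -9.900e-02  4.500e-01]
 [-1.000e+00 -1.100e-02  5.000e-03 -1.000e-03]
 [ 4.000e-03  9.900e-02  9.950e-01  1.382e+00]
 [ 0.000e+00  0.000e+00  0.000e+00  1.000e+00]]
```

View pics/top0.png

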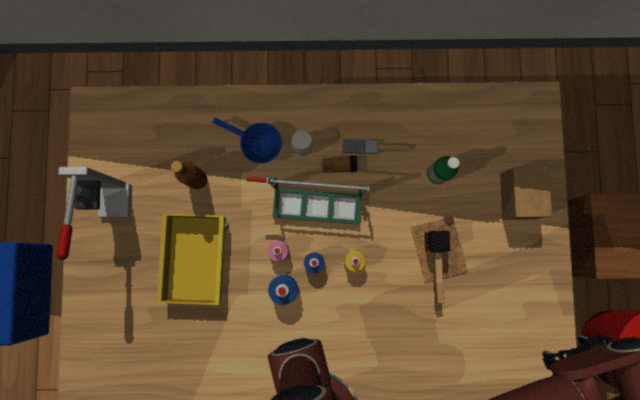

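View pics/scene0.png

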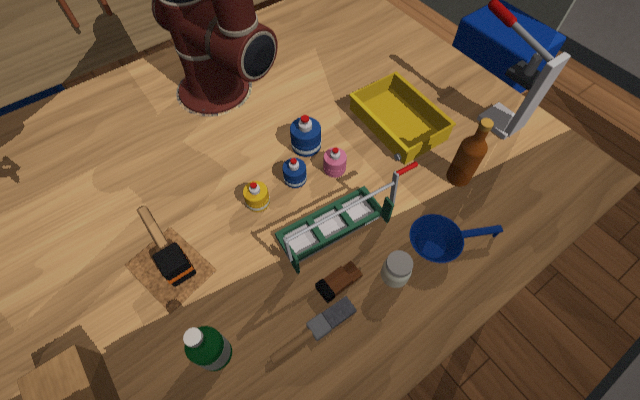

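Top image. Blue candidates are small blue (315,263) and big blue (283,290). Pink (278,251) is a look-alike, and yellow (355,261) is cart_c. There is no small green cartridge: the green soap bottle at (443,170) is a bystander. I choose small blue as cart_a and yellow as cart_c. The clamp is open, with its grip at (257,179), and the mallet is on the mat at (438,241).

```bash
cat > h.py <<'E'
from station import ctrl, eyes, job, nets
import numpy as np, cv2
from scipy.spatial.transform import Rotation as R
def cloud(d):
    z=d["z_map"];K=d["K"];v,u=np.mgrid[:400,:640]
    p=np.stack([(u-K[0,2])/K[0,0]*z,-(v-K[1,2])/K[1,1]*z,-z,np.ones_like(z)],-1)
    w=(p@d["cam_to_world"].T)[...,:3];w[z==0]=np.nan;return w
def hsv(d): return cv2.cvtColor(d["image"],cv2.COLOR_RGB2HSV)
def pix(d,p):
    c=np.linalg.inv(d["cam_to_world"])@np.r_[p,1];K=d["K"]
    return np.array([K[0,2]+K[0,0]*c[0]/-c[2],K[1,2]-K[1,1]*c[1]/-c[2]])
def circ(p):
    (x,y),r=cv2.minEnclosingCircle(p[:,:2].astype(np.float32));return np.round([x,y,r],4)
def st():
    o=ctrl.get_obs();print('t',round(o['t'],2),'pos',o['tool_pos'].round(4),'R',R.from_rotvec(o['tool_rot']).as_matrix().round(3).tolist(),'F',o['contact_force'].round(1),'op',round(o['opening'],4),'gf',round(o['grip_force'],1));return o
E
python3 - <<'E'
from h import *
for c in("top","scene"):
    d=eyes.get_image(c);w=cloud(d)
    if c=="top": cv2.imwrite("pics/crop.png",cv2.resize(d["image"][170:310,230:480,::-1],None,fx=3,fy=3,interpolation=cv2.INTER_CUBIC))
    for n in("cart_a","mallet","tub","mat","cradle","clamp"):
        for s in nets.silhouettes(c,n):
            if s["p"]<.3: continue
            p=w[s["mask"]];p=p[~np.isnan(p).any(1)]
            if len(p)<10: continue
            r=cv2.minAreaRect(p[:,:2].astype(np.float32)); pt=p[p[:,2]>np.percentile(p[:,2],97)-.004]
            print(c,n,round(s["p"],2),s["bbox"],len(p),'rect',np.round(np.r_[r[0],r[1],r[2]],3),'z',np.percentile(p[:,2],[2,50,98]).round(3),'toppts',pt.mean(0).round(4))
            if n=="cart_a":
                q=p[(p[:,2]>.035)]; print('   circ shoulder',circ(q),'shz',np.median(q[:,2]).round(4))
E
```

```text
top cart_a 0.88 [269.0, 238.3, 290.0, 263.8] 334 rect [4.6600e-01 1.1200e-01 5.8000e-02 5.4000e-02 8.8876e+01] z [0.049 0.058 0.083] toppts [0.4661 0.113  0.082 ]
   circ shoulder [0.4659 0.1126 0.0296] shz 0.0576
top cart_a 0.79 [301.2, 254.6, 324.8, 271.2] 345 rect [4.3200e-01 1.0000e-02 5.9000e-02 5.6000e-02 4.4553e+01] z [0.051 0.058 0.084] toppts [0.4314 0.0097 0.0832]
   circ shoulder [0.431  0.0106 0.0297] shz 0.0578
top cart_a 0.71 [271.0, 272.5, 301.8, 306.4] 677 rect [3.6000e-01 9.5000e-02 7.7000e-02 7.7000e-02 8.8488e+01] z [0.035 0.078 0.114] toppts [0.357  0.098  0.1132]
   circ shoulder [0.3578 0.0973 0.0407] shz 0.078
top cart_a 0.68 [343.5, 252.6, 364.0, 273.6] 365 rect [ 4.3300e-01 -1.0500e-01  5.9000e-02  5.9000e-02  6.4321e+01] z [0.017 0.057 0.084] toppts [ 0.4341 -0.1055  0.0836]
   circ shoulder [ 0.4342 -0.1058  0.0298] shz 0.0576
top mallet 0.95 [423.2, 230.2, 449.0, 307.6] 974 rect [ 0.418 -0.344  0.209  0.057  0.457] z [0.01  0.058 0.085] toppts [ 0.4874 -0.3429  0.0828]
top tub 0.89 [155.9, 212.7, 227.6, 305.4] 5757 rect [ 0.446  0.37   0.202  0.264 86.782]
[... 1935 characters left out ...]
000e-02  5.6353e+01] z [0.006 0.054 0.082] toppts [ 0.436  -0.1064  0.0817]
scene mat 0.85 [122.6, 230.2, 219.5, 311.6] 2757 rect [ 0.463 -0.359  0.175  0.131 13.471] z [0.    0.004 0.007] toppts [ 0.4745 -0.3652  0.0043]
scene cradle 0.67 [273.0, 161.7, 417.7, 271.1] 4447 rect [6.0900e-01 7.6000e-02 4.2800e-01 1.2400e-01 8.4581e+01] z [0.003 0.022 0.173] toppts [0.6537 0.1517 0.1729]
scene cradle 0.37 [135.6, 206.2, 195.7, 286.4] 1583 rect [ 0.418 -0.355  0.208  0.064  7.095] z [0.014 0.063 0.082] toppts [ 0.4885 -0.3435  0.0796]
scene clamp 0.88 [282.9, 162.7, 414.8, 262.1] 628 rect [6.2000e-01 2.5000e-02 3.3100e-01 7.2000e-02 8.5061e+01] z [0.088 0.148 0.176] toppts [0.6534 0.1512 0.1742]
```

View pics/crop.png

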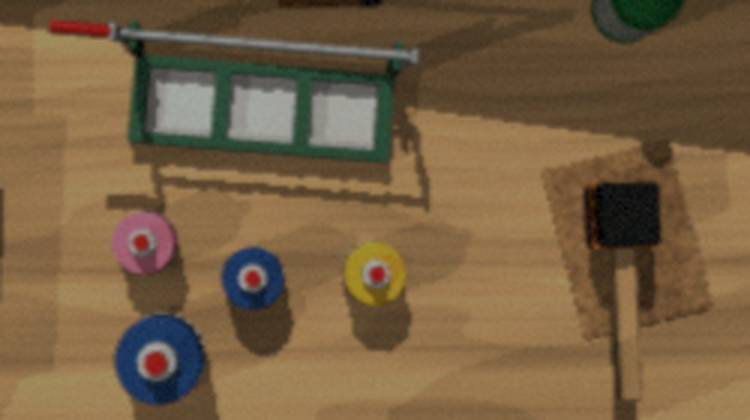

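The crop confirms it: small blue at crop (253,278) and yellow at (376,272) are the right ones. Pink and big blue are look-alikes. Next I fit the cradle, tub and clamp precisely.

```bash
cat > fit.py <<'E'
from h import *
D={c:eyes.get_image(c) for c in("top","scene")}
if __name__=="__main__":
  for c,d in D.items():
    w=cloud(d);H=hsv(d);x,y,z=w[...,0],w[...,1],w[...,2]
    box=(x>.5)&(x<.75)&(y>-.2)&(y<.25)
    g=box&(H[...,0]>60)&(H[...,0]<95)&(H[...,1]>90)&(z>.019)&(z<.03)
    n,l,s,ce=cv2.connectedComponentsWithStats(g.astype(np.uint8),connectivity=8);k=1+s[1:,4].argmax()
    p=w[l==k];r=cv2.minAreaRect(p[:,:2].astype(np.float32));print(c,'rim',len(p),np.round(np.r_[r[0],r[1],r[2]],4),p[:,2].mean().round(4))
    f=box&(H[...,1]<60)&(z<.014)&(z>.002)
    n,l,s,ce=cv2.connectedComponentsWithStats(f.astype(np.uint8))
    for k in range(1,n):
      if s[k,4]>60:
        p=w[l==k];r=cv2.minAreaRect(p[:,:2].astype(np.float32));print('  floor',s[k,4],np.round(np.r_[r[0],r[1],r[2]],4),np.median(p,0).round(4))
    rd=box&((H[...,0]<8)|(H[...,0]>172))&(H[...,1]>130)&(z>.05)
    p=w[rd];print('  grip',rd.sum(),np.median(p,0).round(4),p.min(0).round(3),p.max(0).round(3))
    b=box&(z>.12)&(H[...,1]<80);p=w[b];
    if len(p)>20: print('  bar',len(p),np.median(p,0).round(4),np.percentile(p,[2,98],axis=0).round(3).tolist())
    t=(x>.25)&(x<.62)&(y>.22)&(y<.52)&(z>.056)&(z<.07);p=w[t];r=cv2.minAreaRect(p[:,:2].astype(np.float32));print('  tub',np.round(np.r_[r[0],r[1],r[2]],4))
E
python3 fit.py
```

```text
top rim 690 [ 5.9630e-01 -1.8000e-03  2.5060e-01  8.3700e-02  8.4495e+01] 0.0247
  floor 436 [6.04800e-01 8.01000e-02 6.43000e-02 6.40000e-02 8.53272e+01] [0.6039 0.0807 0.0088]
  floor 454 [ 5.97200e-01 -1.00000e-04  6.49000e-02  6.38000e-02  8.44955e+01] [5.968e-01 5.000e-04 9.100e-03]
  floor 442 [ 5.9020e-01 -8.0200e-02  6.4500e-02  6.4400e-02  8.5286e+01] [ 0.5898 -0.0793  0.0089]
  grip 74 [0.6518 0.1581 0.1755] [0.646 0.131 0.168] [0.659 0.184 0.184]
  bar 313 [ 0.6388 -0.0053  0.1489] [[0.625, -0.136, 0.142], [0.653, 0.128, 0.174]]
  tub [ 0.4462  0.3579  0.1763  0.2505 87.3336]
scene rim 714 [6.16700e-01 7.20000e-03 2.36300e-01 7.22000e-02 7.89536e+01] 0.0233
  floor 94 [5.76000e-01 8.49000e-02 6.04000e-02 1.04000e-02 8.45018e+01] [0.5751 0.0855 0.0079]
  floor 338 [6.10200e-01 8.24000e-02 6.04000e-02 4.02000e-02 8.57477e+01] [0.611  0.0823 0.0076]
  floor 101 [5.68200e-01 4.90000e-03 6.03000e-02 1.00000e-02 8.22775e+01] [0.568  0.0043 0.0082]
  floor 374 [6.03000e-01 2.00000e-03 6.13000e-02 3.97000e-02 8.51267e+01] [0.6035 0.0017 0.0077]
  floor 113 [ 5.6090e-01 -7.5300e-02  6.2300e-02  1.0400e-02  8.5616e+01] [ 0.5603 -0.076   0.0082]
  floor 100 [ 6.36700e-01 -3.61000e-02  1.57000e-01  2.10000e-03  8.46396e+01] [ 0.6365 -0.0376  0.009 ]
  floor 407 [ 5.95900e-01 -7.87000e-02  6.32000e-02  4.02000e-02  8.60521e+01] [ 0.5963 -0.0786  0.0077]
  grip 109 [0.6539 0.1568 0.1738] [0.645 0.13  0.167] [0.66  0.185 0.177]
  bar 625 [ 0.6415 -0.0026  0.1472] [[0.626, -0.141, 0.124], [0.66, 0.13, 0.172]]
  tub [ 0.447   0.3582  0.1787  0.2537 87.093 ]
```

Emit:
jog_arm(
  commands=[0,0,-0.2,0,0,-1,85,0,0,-0.2,0,0,-1,85,0,0,-0.2,0,0,-1,85,0,0,-0.2,0,0,-1,85,0,0,-0.2,0,0,-1,85,0,0,-0.2,0,0,-1,85,0,0,-0.2,0,0,-1,85,0,0,-0.2,0,0,-1,85,0,0,0,0,0,-1,85,0,0,0,0,0,-1,85,0,0,0,0,0,-1,85,0,0,0,0,0,-0.11,85,0,0,0,0,0,0,85],
  newtons=60,
)

```text
t: 2.52
tool_pos: [0.2253, -0.583, 0.3273]
tool_rot: [-2.321, -2.117, 0.0]
contact_force: [-0.1, -0.2, -1.3]
opening: 0.0854
grip_force: 0.0
```

```bash
cat >> h.py <<'E'
def to(*targets):
    o=st();M=R.from_rotvec(o['tool_rot']).as_matrix();p=o['tool_pos']
    ya=np.arctan2(M[1,1],M[0,1]);print('yang',ya.round(4),'tilt',M[:,2].round(4))
    for t in targets:
        t=np.array(t);print(t,'units',(M.T@(t-p)/.06).round(3));p=t
E
python3 -c "
from h import *
to([.653,.157,.32],[.653,.157,.151])"
```

```text
t 2.52 pos [ 0.2253 -0.583   0.3273] R [[0.092, 0.996, -0.0], [0.996, -0.092, -0.0], [-0.0, -0.0, -1.0]] F [-0.1 -0.2 -1.3] op 0.0854 gf 0.0
yang -0.0922 tilt [-0. -0. -1.]
[0.653 0.157 0.32 ] units [12.936  5.962  0.121]
[0.653 0.157 0.151] units [0.    0.    2.817]
```

Emit:
jog_arm(
  commands=[0.4,0.18,0.01,0,0,0,85,0.8,0.37,0.01,0,0,0,85,0.8,0.37,0.01,0,0,0,85,0.8,0.37,0.01,0,0,0,85,0.8,0.37,0.01,0,0,0,85,0.8,0.37,0.01,0,0,0,85,0.8,0.37,0.01,0,0,0,85,0.8,0.37,0.01,0,0,0,85,0.8,0.37,0.01,0,0,0,85,0.8,0.37,0.01,0,0,0,85,0.8,0.37,0.01,0,0,0,85,0.8,0.37,0.01,0,0,0,85,0.8,0.37,0.01,0,0,0,85,0.8,0.37,0.01,0,0,0,85,0.8,0.37,0.01,0,0,0,85,0.8,0.37,0,0,0,0,85,0.5,0.23,0,0,0,0,85,0,0,0,0,0,0,40],
)

```text
t: 4.78
tool_pos: [0.6521, 0.1572, 0.3175]
tool_rot: [-2.318, -2.12, 0.001]
contact_force: [-0.4, -0.7, 0.1]
opening: 0.0691
grip_force: 0.0
```

```bash
python3 -c "
from h import *
to([.653,.157,.22],[.653,.157,.151])"
```

```text
t 4.78 pos [0.6521 0.1572 0.3175] R [[0.089, 0.996, -0.001], [0.996, -0.089, -0.0], [-0.0, -0.001, -1.0]] F [-0.4 -0.7  0.1] op 0.0691 gf 0.0
yang -0.0891 tilt [-0.0011 -0.     -1.    ]
[0.653 0.157 0.22 ] units [-0.002  0.017  1.624]
[0.653 0.157 0.151] units [0.00e+00 1.00e-03 1.15e+00]
```

Emit:
jog_arm(
  commands=[0,0,0.6,0,0,0,40,0,0,0.6,0,0,0,40,0,0,0.6,0,0,0,40,0,0.02,0.6,0,0,0,40,0,0,0.38,0,0,0,40,0,0,0,0,0,0,0,0,0,0,0,0,0,0,0,0,0,0,0,0,0,0,0,0,0,0,0,0,0,0,0,0,0,0,0.1,0,0,0,0,0,0,0.15,0,0,0,0,0,0,0.2,0.02,0,0,0,0,0,0.2,0.03,0,0,0,0,0,0.17,0.06,0,0,0,0,0,0,0,0,0,0,0],
  newtons=30,
)

```text
$.commands: bad value
```

```bash
python3 -c "
from h import *
st()
d=eyes.get_image('scene');cv2.imwrite('pics/s1.png',cv2.resize(d['image'][100:300,220:480,::-1],None,fx=3,fy=3))"
```

```text
t 4.78 pos [0.6521 0.1572 0.3175] R [[0.089, 0.996, -0.001], [0.996, -0.089, -0.0], [-0.0, -0.001, -1.0]] F [-0.4 -0.7  0.1] op 0.0691 gf 0.0
```

View pics/s1.png

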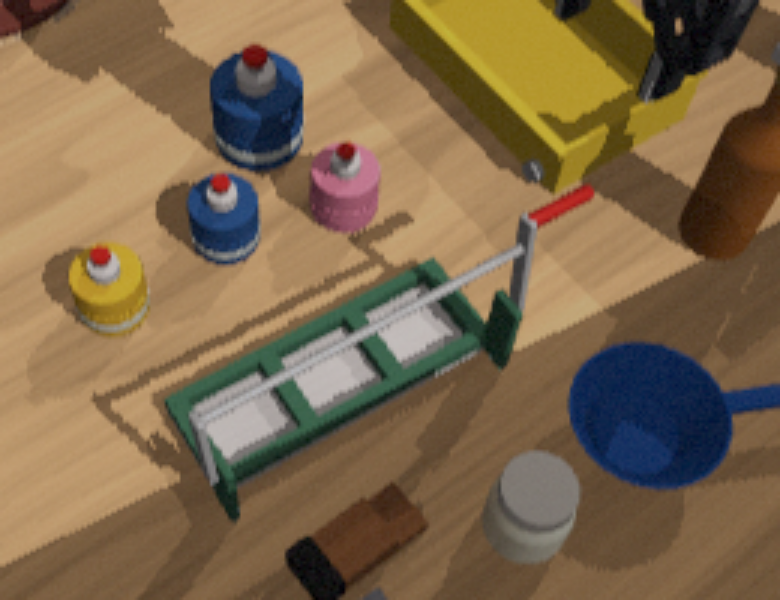

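The move was refused because I miscounted the row numbers. The picture shows the clamp still upright, with its grip at crop (560,205) and the gripper high above it.

Emit:
jog_arm(
  commands=[0,0,0.6,0,0,0,40,0,0,0.6,0,0,0,40,0,0,0.6,0,0,0,40,0,0.02,0.6,0,0,0,40,0,0,0.38,0,0,0,40,0,0,0,0,0,0,0,0,0,0,0,0,0,0,0,0,0,0,0,0,0,0,0,0,0,0,0,0,0,0.1,0,0,0,0,0,0,0.15,0,0,0,0,0,0,0.2,0.02,0,0,0,0,0,0.2,0.03,0,0,0,0,0,0.17,0.06,0,0,0,0,0,0,0,0,0,0,0],
  newtons=30,
)

```text
t: 6.7
tool_pos: [0.7035, 0.1502, 0.1464]
tool_rot: [2.319, 2.116, 0.003]
contact_force: [0.6, -2.8, 0.6]
opening: 0.0111
grip_force: 29.3
```

```bash
python3 -c "
from h import *
st()"; python3 fit.py | grep -A0 -E "grip|bar"
```

```text
t 6.7 pos [0.7035 0.1502 0.1464] R [[0.091, 0.996, 0.003], [0.996, -0.091, -0.001], [-0.0, 0.003, -1.0]] F [ 0.6 -2.8  0.6] op 0.0111 gf 29.3
  grip 4253 [0.5912 0.1375 0.4851] [0.5   0.079 0.321] [0.746 0.206 0.537]
  bar 583 [0.6767 0.0869 0.1642] [[0.652, -0.141, 0.137], [0.729, 0.168, 0.462]]
--
  grip 9740 [0.6394 0.1266 0.4639] [0.5   0.078 0.157] [0.75  0.209 0.507]
  bar 3595 [0.7125 0.113  0.3174] [[0.654, -0.12, 0.139], [0.744, 0.154, 0.46]]
```

Emit:
jog_arm(
  commands=[0,0,0,0,0,0,40,0,0,0,0,0,0,40,0,0,-0.6,0,0,0,40,0,0,-0.9,0,0,0,60,0,0,-0.6,0,0,0.85,85,0,0,0,0,0,1,85,0,0,0,0,0,1,85,0,0,0,0,0,1,85,0,0,0,0,0,1,85,0,0,0,0,0,1,85,0,0,0,0,0,1,85,0,0,0,0,0,1,85,0,0,0,0,0,1,85,0,0,0,0,0,1,85,0,0,0,0,0,1,85,0,0,0,0,0,1,85,0,0,0,0,0,1,85,0,0,0,0,0,1,85,0,0,0,0,0,1,85,0,0,0,0,0,0.86,85],
)

```text
t: 9.3
tool_pos: [0.7017, 0.1514, 0.2708]
tool_rot: [-3.137, 0.147, 0.0]
contact_force: [0.3, 0.6, -0.1]
opening: 0.0848
grip_force: 0.0
```

```bash
cat >> h.py <<'E'
def carts():
    for c in("top","scene"):
        d=eyes.get_image(c);w=cloud(d);H=hsv(d);z=w[...,2]
        for s in nets.silhouettes(c,"cart_a"):
            if s["p"]<.3: continue
            q=w[s["mask"]];hu=np.median(H[s["mask"]],0);q=q[~np.isnan(q).any(1)];q=q[q[:,2]>.035]
            if len(q)<30: continue
            k=q[q[:,2]>np.percentile(q[:,2],99)-.004]
            print(c,round(s["p"],2),'hue',hu,'circ',circ(q),'top',k.mean(0).round(4))
E
python3 -c "
from h import *
carts();to([.433,.0095,.25],[.433,.0095,.017])"; python3 fit.py | grep -E "grip|bar"
```

```text
top 0.85 hue [108.  160.5  95. ] circ [0.4309 0.0096 0.0298] top [0.4306 0.0109 0.0847]
top 0.66 hue [ 23. 189. 169.] circ [ 0.4353 -0.105   0.0296] top [ 0.4334 -0.1057  0.0842]
top 0.5 hue [172. 108. 113.] circ [0.4653 0.1113 0.0293] top [0.4647 0.1134 0.0848]
scene 0.98 hue [108. 165. 104.] circ [0.4339 0.0104 0.0311] top [0.4328 0.0099 0.081 ]
scene 0.82 hue [108. 164.  69.] circ [0.3601 0.0968 0.0411] top [0.3591 0.0971 0.1117]
scene 0.66 hue [171. 109. 141.] circ [0.4679 0.1125 0.0302] top [0.4673 0.112  0.0812]
scene 0.57 hue [ 21. 191. 165.] circ [ 0.4354 -0.1065  0.0302] top [ 0.4353 -0.1063  0.0817]
t 9.5 pos [0.7018 0.1512 0.2708] R [[0.996, -0.089, -0.0], [-0.089, -0.996, 0.0], [-0.0, -0.0, -1.0]] F [-0.4 -0.7 -0.5] op 0.0849 gf 0.0
yang -1.6601 tilt [-2.e-04  4.e-04 -1.e+00]
[0.433  0.0095 0.25  ] units [-4.251  2.751  0.346]
[0.433  0.0095 0.017 ] units [1.000e-03 1.000e-03 3.883e+00]
  grip 5881 [0.613  0.1395 0.5904] [0.5   0.079 0.162] [0.745 0.22  0.617]
  bar 824 [0.6839 0.0901 0.3751] [[0.654, -0.14, 0.137], [0.725, 0.21, 0.585]]
  grip 4088 [0.73   0.1173 0.5442] [0.569 0.08  0.162] [0.75  0.209 0.592]
  bar 5824 [0.7122 0.0965 0.4447] [[0.672, -0.099, 0.139], [0.74, 0.206, 0.583]]
```

Emit:
jog_arm(
  commands=[-0.5,0.35,0.04,0,0,0,85,-0.8,0.5,0.06,0,0,0,85,-0.8,0.5,0.06,0,0,0,85,-0.8,0.5,0.06,0,0,0,85,-0.8,0.5,0.06,0,0,0,85,-0.56,0.4,0.06,0,0,0,85,0,0,0.5,0,0,0,85,0,0,0.8,0,0,0,85,0,0,0.8,0,0,0,85,0,0,0.8,0,0,0,85,0,0,0.5,0,0,0,85,0,0,0,0,0,0,85],
  newtons=50,
)

```text
t: 11.1
tool_pos: [0.43, 0.0101, 0.0441]
tool_rot: [-3.138, 0.142, 0.009]
contact_force: [0.7, 0.7, -0.7]
opening: 0.0847
grip_force: 0.0
```

```bash
python3 -c "
from h import *
to([.4325,.0095,.017])"
```

```text
t 11.1 pos [0.43   0.0101 0.0441] R [[0.996, -0.091, -0.006], [-0.091, -0.996, 0.001], [-0.006, -0.0, -1.0]] F [ 0.7  0.7 -0.7] op 0.0847 gf 0.0
yang -1.6615 tilt [-0.0059  0.001  -1.    ]
[0.4325 0.0095 0.017 ] units [0.045 0.007 0.451]
```

Emit:
jog_arm(
  commands=[0.04,0,0.3,0,0,0,85,0,0,0.15,0,0,0,85,0,0,0,0,0,0,40,0,0,0,0,0,0,40,0,0,0,0,0,0,40,0,0,0,0,0,0,40,0,0,0,0,0,0,40,0,0,-0.3,0,0,0,40,0,0,-0.7,0,0,0,40,0,0,-0.5,0,0,0,40,0,0,0,0,0,0,40],
)

```text
t: 12.48
tool_pos: [0.4364, 0.0093, 0.1117]
tool_rot: [3.138, -0.143, 0.008]
contact_force: [0.9, 0.6, -1.8]
opening: 0.0585
grip_force: 54.1
```

```bash
python3 -c "
from h import *
C=np.array([.5985,0.0]);yc=np.array([.0907,.9959]);p=C+.08*yc
print(p);to([*p,.11],[*p,.04])
d=eyes.get_image('scene');cv2.imwrite('pics/s2.png',cv2.resize(d['image'][80:280,220:480,::-1],None,fx=3,fy=3))"
```

```text
[0.605756 0.079672]
t 12.47 pos [0.4364 0.0093 0.1117] R [[0.996, -0.091, 0.005], [-0.091, -0.996, -0.001], [0.005, 0.0, -1.0]] F [ 0.9  0.6 -1.8] op 0.0585 gf 54.1
yang -1.662 tilt [ 5.3e-03 -8.0e-04 -1.0e+00]
[0.605756 0.079672 0.11    ] units [ 2.703 -1.426  0.042]
[0.605756 0.079672 0.04    ] units [-0.006 -0.     1.167]
```

View pics/s2.png

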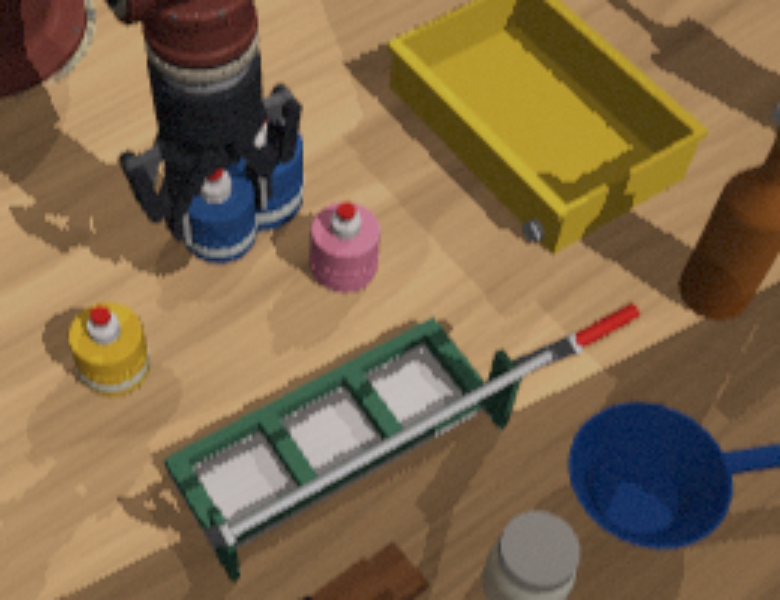

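Blue is held at crop (218,215), and the clamp is open and clear behind the cradle. Next I hover over the left pocket and check the offset.

Emit:
jog_arm(
  commands=[0.3,-0.16,0,0,0,0,40,0.6,-0.32,0,0,0,0,40,0.6,-0.32,0,0,0,0,40,0.6,-0.32,0,0,0,0,40,0.4,-0.2,0,0,0,0,40,0.2,-0.1,0.2,0,0,0,40,0,0,0.5,0,0,0,40,0,0,0,0,0,0,40,0,0,0,0,0,0,40],
)

```text
t: 13.65
tool_pos: [0.603, 0.0796, 0.0665]
tool_rot: [3.138, -0.143, -0.003]
contact_force: [0.3, -0.3, -2.0]
opening: 0.0586
grip_force: 55.8
```

```bash
cat >> h.py <<'E'
def pins(zmin=.06,zmax=.2):
    for c in("top","scene"):
        d=eyes.get_image(c);w=cloud(d);H=hsv(d);x,y,z=w[...,0],w[...,1],w[...,2]
        m=((H[...,0]<8)|(H[...,0]>174))&(H[...,1]>140)&(H[...,2]>90)&(z>zmin)&(z<zmax)&(x>.3)&(x<.8)&(abs(y)<.5)
        n,l,s,ce=cv2.connectedComponentsWithStats(m.astype(np.uint8))
        for k in range(1,n):
            if 8<=s[k,4]<60:
                p=w[l==k];t=p[p[:,2]>p[:,2].max()-.006];print(c,'pin',s[k,4],ce[k].round(0),np.median(t,0).round(4),'ext',((t.max(0)+t.min(0))/2).round(4))
E
python3 -c "
from h import *
to([.605756,.079672,.065]);pins()"; python3 fit.py | grep floor
```

```text
t 13.65 pos [0.603  0.0796 0.0665] R [[0.996, -0.091, -0.002], [-0.091, -0.996, -0.0], [-0.002, 0.0, -1.0]] F [ 0.3 -0.3 -2. ] op 0.0586 gf 55.8
yang -1.662 tilt [-0.002 -0.    -1.   ]
[0.605756 0.079672 0.065   ] units [ 0.045 -0.006  0.024]
top pin 16 [356. 261.] [ 0.4341 -0.106   0.083 ] ext [ 0.4341 -0.1072  0.0837]
scene pin 41 [305. 118.] [0.3581 0.0985 0.1119] ext [0.3593 0.0977 0.1115]
scene pin 25 [335. 150.] [0.466  0.1123 0.0813] ext [0.4656 0.1132 0.0806]
scene pin 28 [253. 185.] [ 0.4346 -0.1063  0.0815] ext [ 0.4348 -0.106   0.0812]
  floor 378 [ 5.97100e-01 -2.60000e-03  5.99000e-02  6.44000e-02  8.45677e+01] [ 0.5935 -0.0052  0.0089]
  floor 442 [ 5.89900e-01 -8.01000e-02  6.50000e-02  6.37000e-02  8.52481e+01] [ 0.5901 -0.0794  0.0092]
  floor 266 [6.02000e-01 8.26000e-02 6.16000e-02 5.98000e-02 8.31522e+01] [0.6158 0.069  0.0076]
  floor 574 [5.9350e-01 2.7000e-03 6.1700e-02 5.9900e-02 8.3752e+01] [0.5934 0.0031 0.0077]
  floor 76 [6.45600e-01 5.58000e-02 1.18000e-01 2.00000e-03 8.47305e+01] [0.6456 0.0552 0.0093]
  floor 624 [ 5.86500e-01 -7.77000e-02  6.33000e-02  6.13000e-02  8.38041e+01] [ 0.5861 -0.078   0.0078]
  floor 67 [ 6.34100e-01 -6.09000e-02  1.07000e-01  2.40000e-03  8.47027e+01] [ 0.6339 -0.0602  0.0086]
```

```bash
python3 -c "
from h import *
o=st()
for c in('scene','top'):
    d=eyes.get_image(c);w=cloud(d);H=hsv(d);q=pix(d,[.604,.08,.09]).astype(int)
    x,y,z=w[...,0],w[...,1],w[...,2]
    near=(np.hypot(x-.604,y-.08)<.045)&(z>.05)&(z<.14)
    b=near&(H[...,0]>100)&(H[...,0]<116)&(H[...,1]>110);r=near&((H[...,0]<10)|(H[...,0]>170))&(H[...,1]>110)
    for n,m in(('blue',b),('red',r)):
        if m.sum()>5:
            p=w[m];print(c,n,m.sum(),np.median(p,0).round(4),p.min(0).round(4),p.max(0).round(4))
    p=w[b]
    if len(p)>40:
        from scipy.optimize import least_squares
        s=p[p[:,2]<.098]
        f=least_squares(lambda a:np.hypot(s[:,0]-a[0],s[:,1]-a[1])-.030,[.604,.08],loss='soft_l1',f_scale=.001);print('side fit',f.x.round(4),len(s))
    if c=='scene':cv2.imwrite('pics/s3.png',cv2.resize(d['image'][q[1]-60:q[1]+60,q[0]-80:q[0]+80,::-1],None,fx=5,fy=5))
"
```

```text
t 13.85 pos [0.6046 0.0795 0.0688] R [[0.996, -0.091, 0.002], [-0.091, -0.996, 0.0], [0.002, -0.0, -1.0]] F [-1.  -0.4 -2. ] op 0.0584 gf 55.7
scene blue 311 [0.6195 0.0712 0.1019] [0.5892 0.0435 0.0556] [0.6312 0.1101 0.1398]
side fit [0.6007 0.0802] 107
top blue 43 [0.5764 0.0694 0.1031] [0.5705 0.0531 0.0915] [0.5873 0.0919 0.1102]
side fit [0.6008 0.0795] 2
```

View pics/s3.png

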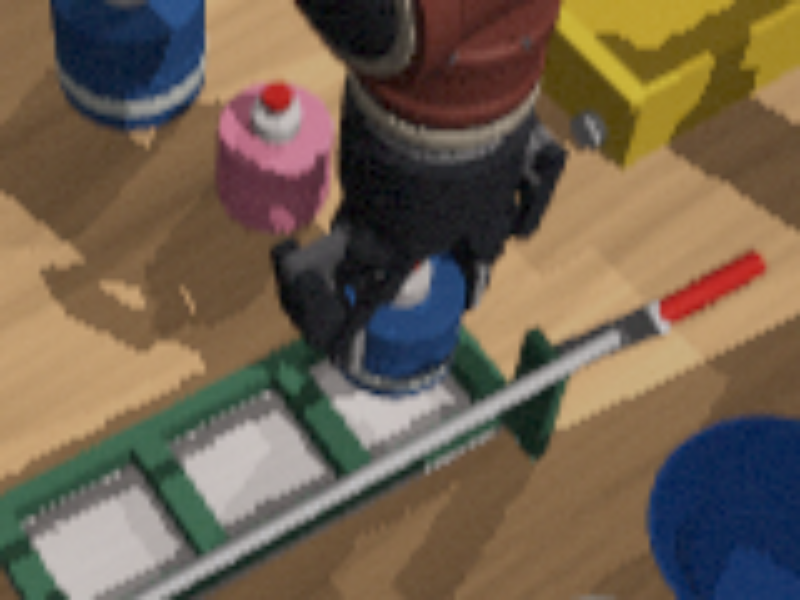

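Blue hangs over the left pocket, at crop (410,310), slightly near side of centre. I nudge it and lower slowly.

Emit:
jog_arm(
  commands=[0.03,0,0.1,0,0,0,40,0,0,0.15,0,0,0,40,0,0,0.12,0,0,0,40,0,0,0.1,0,0,0,40,0,0,0.08,0,0,0,40,0,0,0,0,0,0,40],
)

```text
t: 14.7
tool_pos: [0.6055, 0.0794, 0.034]
tool_rot: [3.138, -0.143, -0.001]
contact_force: [-0.1, -0.2, -2.5]
opening: 0.0588
grip_force: 56.4
```

Emit:
jog_arm(
  commands=[0,0,0.07,0,0,0,40,0,0,0.06,0,0,0,40,0,0,0,0,0,0,40],
)

```text
t: 15.08
tool_pos: [0.6058, 0.0795, 0.0288]
tool_rot: [3.138, -0.143, -0.002]
contact_force: [-7.1, -1.1, 10.1]
opening: 0.0585
grip_force: 57.4
```

Emit:
jog_arm(
  commands=[-0.04,0,0,0,0,0,40,0,0,0,0,0,0,40,0,0,0,0,0,0,40],
)

```text
t: 15.45
tool_pos: [0.6055, 0.0795, 0.0289]
tool_rot: [-3.138, 0.143, -0.008]
contact_force: [2.2, -0.6, 6.3]
opening: 0.0589
grip_force: 56.7
```

Emit:
jog_arm(
  commands=[0.01,0,0,0,0,0,85,0,0,0,0,0,0,85,0,0,0,0,0,0,85,0,0,0,0,0,0,85,0,0,-0.3,0,0,0,85,0,0,-0.8,0,0,0,85,0,0,-0.9,0,0,0,85,0,0,-0.9,0,0,0,85,-0.5,0.5,0,0,0,0,85,-0.8,0.8,0,0,0,0,85,-0.8,0.8,0,0,0,0,85,-0.5,0.6,0,0,0,0,85,0,0,0,0,0,0,85],
)

```text
t: 17.08
tool_pos: [0.4408, -0.0622, 0.2021]
tool_rot: [3.137, -0.149, 0.004]
contact_force: [0.7, 0.3, 0.3]
opening: 0.0849
grip_force: 0.0
```

```bash
python3 -c "
from h import *
carts();to([.435,-.1058,.2],[.435,-.1058,.018])"
```

```text
top 0.92 hue [108. 171.  98.] circ [0.3568 0.0974 0.0411] top [0.3572 0.0966 0.1139]
top 0.78 hue [107. 166.  84.] circ [0.6007 0.0795 0.0298] top [0.6007 0.08   0.0921]
top 0.74 hue [172. 102. 158.] circ [0.4655 0.113  0.03  ] top [0.4649 0.1136 0.0846]
scene 0.8 hue [171. 107. 157.] circ [0.4673 0.1126 0.031 ] top [0.4669 0.1126 0.0811]
scene 0.73 hue [108. 165. 100.] circ [0.6031 0.0793 0.0305] top [0.6022 0.0791 0.0892]
scene 0.73 hue [ 21. 192. 165.] circ [ 0.4356 -0.1066  0.0303] top [ 0.4353 -0.106   0.0815]
scene 0.64 hue [ 14. 188.  79.] circ [0.6841 0.3535 0.0306] top [0.6838 0.354  0.2093]
scene 0.6 hue [108. 165. 111.] circ [0.3592 0.0969 0.0414] top [0.3587 0.0975 0.1114]
scene 0.52 hue [16. 55. 35.] circ [ 0.4177 -0.3439  0.1044] top [ 0.4883 -0.3437  0.0799]
t 17.27 pos [ 0.4428 -0.0602  0.2015] R [[0.996, -0.09, 0.001], [-0.09, -0.996, -0.0], [0.001, -0.0, -1.0]] F [0.6 0.2 0.1] op 0.085 gf 0.0
yang -1.6611 tilt [ 0.0012 -0.     -1.    ]
[ 0.435  -0.1058  0.2   ] units [-0.06   0.769  0.025]
[ 0.435  -0.1058  0.018 ] units [-0.004  0.     3.033]
```

Blue is seated: its pin top went from 0.084 to 0.092, which is the 8 mm floor. Next is yellow.

Emit:
jog_arm(
  commands=[-0.06,0.4,0,0,0,0,85,0,0.37,0.3,0,0,0,85,0,0,0.8,0,0,0,85,0,0,0.8,0,0,0,85,0,0,0.6,0,0,0,85,0,0,0.35,0,0,0,85,0,0,0.18,0,0,0,85,0,0,0,0,0,0,85,0,0,0,0,0,0,85,0,0,0,0,0,0,85],
)

```text
t: 18.52
tool_pos: [0.4352, -0.1066, 0.0201]
tool_rot: [3.138, -0.143, 0.004]
contact_force: [-0.4, 0.7, 0.3]
opening: 0.0846
grip_force: 0.0
```

```bash
python3 -c "
from h import *
to([.437,-.1058,.018])"
```

```text
t 18.52 pos [ 0.4352 -0.1066  0.0201] R [[0.996, -0.091, 0.002], [-0.091, -0.996, -0.001], [0.002, 0.001, -1.0]] F [-0.4  0.7  0.3] op 0.0846 gf 0.0
yang -1.6619 tilt [ 2.2e-03 -9.0e-04 -1.0e+00]
[ 0.437  -0.1058  0.018 ] units [ 0.028 -0.017  0.035]
```

Emit:
jog_arm(
  commands=[0,0,0,0,0,0,40,0,0,0,0,0,0,40,0,0,0,0,0,0,40,0,0,0,0,0,0,40,0,0,0,0,0,0,40,0,0,-0.3,0,0,0,40,0,0,-0.6,0,0,0,40,0,0,-0.3,0,0,0,40,0.3,0,0,0,0,0,40,0.6,-0.1,0,0,0,0,40,0.6,-0.2,0,0,0,0,40,0.5,-0.2,0,0,0,0,40,0.3,-0.1,0,0,0,0,40,0.15,0,0,0,0,0,40,0,0,0,0,0,0,40,0,0,0,0,0,0,40],
)

```text
t: 20.52
tool_pos: [0.583, -0.084, 0.0905]
tool_rot: [-3.138, 0.144, 0.002]
contact_force: [0.2, 0.6, -1.4]
opening: 0.0593
grip_force: 54.1
```

```bash
python3 -c "
from h import *
to([.5885,-.080,.04],[.5885,-.080,.028]);pins()"
```

```text
t 20.52 pos [ 0.583  -0.084   0.0905] R [[0.996, -0.092, -0.001], [-0.092, -0.996, 0.0], [-0.001, -0.0, -1.0]] F [ 0.2  0.6 -1.4] op 0.0593 gf 54.1
yang -1.6625 tilt [-1.2e-03  2.0e-04 -1.0e+00]
[ 0.5885 -0.08    0.04  ] units [ 0.086 -0.075  0.841]
[ 0.5885 -0.08    0.028 ] units [0.  0.  0.2]
top pin 16 [288. 202.] [0.6025 0.076  0.0917] ext [0.6012 0.0785 0.0927]
top pin 15 [277. 250.] [0.467  0.1117 0.0839] ext [0.4656 0.1117 0.0838]
top pin 36 [281. 291.] [0.3566 0.0946 0.1145] ext [0.358  0.0959 0.1161]
scene pin 25 [335. 150.] [0.4666 0.1126 0.0809] ext [0.4662 0.113  0.0811]
scene pin 32 [360. 192.] [0.6013 0.0797 0.0896] ext [0.6024 0.0793 0.0912]
scene pin 10 [296. 211.] [ 0.5944 -0.0874  0.1659] ext [ 0.5946 -0.0857  0.1667]
```

Emit:
jog_arm(
  commands=[0.09,-0.08,0.3,0,0,0,40,0,0,0.35,0,0,0,40,0,0,0.15,0,0,0,40,0,0,0.1,0,0,0,40,0,0,0,0,0,0,40],
)

```text
t: 21.25
tool_pos: [0.5894, -0.0795, 0.0363]
tool_rot: [-3.138, 0.143, 0.002]
contact_force: [0.8, 0.6, -0.9]
opening: 0.0591
grip_force: 54.1
```

Below the rim with no force, so lower the rest, release and rise.

Emit:
jog_arm(
  commands=[0,0,0.07,0,0,0,40,0,0,0.06,0,0,0,40,0,0,0,0,0,0,40,0,0,0,0,0,0,85,0,0,0,0,0,0,85,0,0,0,0,0,0,85,0,0,0,0,0,0,85,0,0,-0.3,0,0,0,85,0,0,-0.8,0,0,0,85,0,0,-0.9,0,0,0,85,0,0,-0.9,0,0,0,85,0,0,-0.6,0,0,0,85,0,0,0,0,0,0,85],
)

```text
t: 22.88
tool_pos: [0.592, -0.0801, 0.2456]
tool_rot: [3.136, -0.143, 0.016]
contact_force: [0.2, 0.4, -0.5]
opening: 0.0847
grip_force: 0.0
```

```bash
python3 -c "
from h import *
pins();to([.703,.150,.27])"
```

```text
top pin 15 [288. 201.] [0.6019 0.0785 0.094 ] ext [0.601  0.077  0.0958]
top pin 15 [277. 250.] [0.4656 0.113  0.0838] ext [0.4656 0.1117 0.0836]
top pin 37 [281. 291.] [0.3568 0.097  0.1146] ext [0.3566 0.0959 0.1162]
scene pin 14 [336. 150.] [0.4689 0.1147 0.0809] ext [0.4675 0.1148 0.0814]
scene pin 32 [360. 192.] [0.6018 0.0793 0.0892] ext [0.6017 0.0797 0.0891]
scene pin 31 [299. 224.] [ 0.5892 -0.0799  0.0902] ext [ 0.59   -0.08    0.0895]
t 22.98 pos [ 0.5897 -0.0796  0.2399] R [[0.996, -0.091, 0.001], [-0.091, -0.996, -0.0], [0.001, 0.0, -1.0]] F [ 0.1 -0.3 -1.2] op 0.0852 gf 0.0
yang -1.662 tilt [ 1.2e-03 -3.0e-04 -1.0e+00]
[0.703 0.15  0.27 ] units [ 1.532 -3.982 -0.501]
```

Emit:
jog_arm(
  commands=[0.2,-0.5,-0.1,0,0,0,85,0.3,-0.8,-0.1,0,0,0,85,0.3,-0.8,-0.1,0,0,0,85,0.3,-0.8,-0.1,0,0,0,85,0.25,-0.68,-0.1,0,0,0,85,0.15,-0.4,0,0,0,-0.7,85,0,0,0,0,0,-1,85,0,0,0,0,0,-1,85,0,0,0,0,0,-1,85,0,0,0,0,0,-1,85,0,0,0,0,0,-1,85,0,0,0,0,0,-1,85,0,0,0,0,0,-1,60,0,0,0,0,0,-1,40,0,0,0,0,0,-1,40,0,0,0,0,0,-1,40,0,0,0,0,0,-1,40,0,0,0,0,0,-1,40,0,0,0,0,0,-1,40,0,0,0,0,0,-1,40],
)

```text
t: 25.48
tool_pos: [0.7001, 0.1499, 0.2662]
tool_rot: [-2.419, -2.001, 0.006]
contact_force: [-0.2, 0.4, -0.5]
opening: 0.0401
grip_force: 0.0
```

```bash
python3 -c "
from h import *
to([.7035,.1502,.17],[.7035,.1502,.146])"
```

```text
t 25.48 pos [0.7001 0.1499 0.2662] R [[0.188, 0.982, -0.005], [0.982, -0.188, -0.0], [-0.001, -0.004, -1.0]] F [-0.2  0.4 -0.5] op 0.0401 gf 0.0
yang -0.1887 tilt [-4.5e-03 -4.0e-04 -1.0e+00]
[0.7035 0.1502 0.17  ] units [0.017 0.063 1.603]
[0.7035 0.1502 0.146 ] units [0.001 0.002 0.4  ]
```

Emit:
jog_arm(
  commands=[0.01,0.06,0.3,0,0,-0.97,40,0,0,0.7,0,0,0,40,0,0,0.6,0,0,0,40,0,0,0.4,0,0,0,40,0,0,0,0,0,0,40,0,0,0,0,0,0,0,0,0,0,0,0,0,0,0,0,0,0,0,0,0,0,0,0,0,0,0,0],
  newtons=30,
)

```text
t: 26.6
tool_pos: [0.7036, 0.1503, 0.1513]
tool_rot: [-2.323, -2.113, 0.003]
contact_force: [-8.0, 0.1, 3.7]
opening: 0.0103
grip_force: 29.4
```

Emit:
jog_arm(
  commands=[0,-0.2,-0.05,0,0,0,0,0,-0.22,-0.05,0,0,0,0,0,-0.21,0,0,0,0,0,0,-0.21,0,0,0,0,0,0,-0.2,0.04,0,0,0,0,0,-0.2,0.06,0,0,0,0,0,-0.19,0.09,0,0,0,0,0,-0.18,0.11,0,0,0,0,0,-0.16,0.13,0,0,0,0,0,-0.15,0.15,0,0,0,0,0,-0.19,0.27,0,0,0,0,0,-0.13,0.3,0,0,0,0,0,-0.06,0.25,0,0,0,0,0,-0.02,0.25,0,0,0,0,0,0,0.05,0,0,0,0,0,0,0,0,0,0,0],
)

```text
t: 28.6
tool_pos: [0.5626, 0.1633, 0.0527]
tool_rot: [-2.32, -2.111, 0.01]
contact_force: [-9.8, 0.9, 1.8]
opening: 0.0105
grip_force: 36.5
```

```bash
python3 -c "
from h import *
st()
d=eyes.get_image('scene');cv2.imwrite('pics/s4.png',cv2.resize(d['image'][120:300,240:480,::-1],None,fx=3,fy=3))"
```

```text
t 28.6 pos [0.5626 0.1633 0.0527] R [[0.094, 0.996, -0.008], [0.996, -0.094, -0.0], [-0.001, -0.008, -1.0]] F [-9.8  0.9  1.8] op 0.0105 gf 36.5
```

View pics/s4.png

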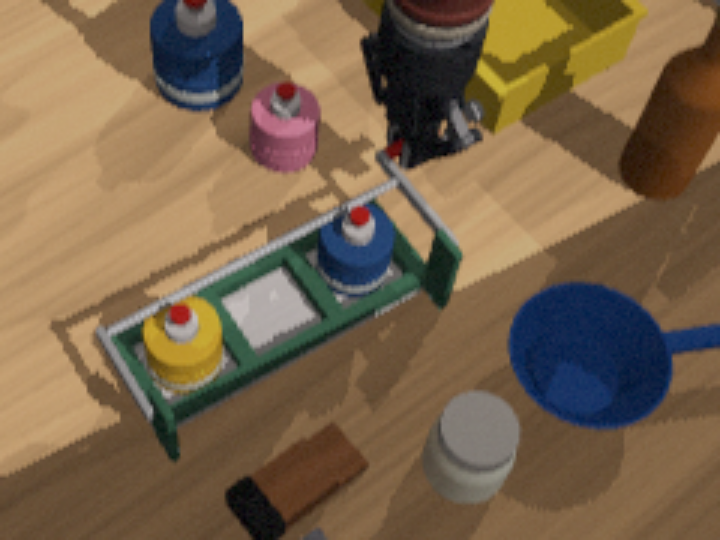

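The bar lies across both shoulders on the near side of the pins, with the arms level. I press a little more to confirm the stop.

Emit:
jog_arm(
  commands=[0,0.04,0.08,0,0,0,0,0,0,0.08,0,0,0,0,0,0,0,0,0,0,0],
)

```text
t: 29.02
tool_pos: [0.563, 0.1635, 0.0514]
tool_rot: [-2.315, -2.108, 0.023]
contact_force: [-42.2, -3.9, 52.4]
opening: 0.0106
grip_force: 42.3
```

The clamp is against its stop. I unload, release and rise while turning for the mallet.

Emit:
jog_arm(
  commands=[0,0.02,-0.16,0,0,0,0,0,0,0,0,0,0,0,0,0,0,0,0,0,40,0,0,0,0,0,0,40,0,0,-0.4,0,0,0,40,0,0,-0.8,0,0,0,40,0,0,-0.8,0,0,0.8,40,0,0,-0.7,0,0,1,40,0,0,-0.5,0,0,1,40,0,0,0,0,0,1,40,0,0,0,0,0,1,40,0,0,0,0,0,1,40,0,0,0,0,0,1,40,0,0,0,0,0,1,40,0,0,0,0,0,1,40,0,0,0,0,0,1,40,0,0,0,0,0,1,40,0,0,0,0,0,1,40,0,0,0,0,0,1,40,0,0,0,0,0,1,40],
)

```text
t: 31.52
tool_pos: [0.5704, 0.1627, 0.2463]
tool_rot: [-3.138, -0.145, -0.004]
contact_force: [0.2, 0.2, 0.1]
opening: 0.0399
grip_force: 0.0
```

```bash
cat >> h.py <<'E'
def mallet():
    for c in("top","scene"):
        d=eyes.get_image(c);w=cloud(d)
        for s in nets.silhouettes(c,"mallet")[:1]:
            p=w[s["mask"]];p=p[~np.isnan(p).any(1)];hd=p[p[:,2]>.072];hn=p[(p[:,2]>.042)&(p[:,2]<.064)]
            r=cv2.minAreaRect(hd[:,:2].astype(np.float32));v=cv2.fitLine(hn[hn[:,0]<.44][:,:2].astype(np.float32),cv2.DIST_HUBER,0,.01,.01).ravel() if (hn[:,0]<.44).sum()>9 else 0
            print(c,'mallet',round(s["p"],2),'head',np.round(np.r_[r[0],r[1],r[2]],4),hd[:,2].mean().round(4),'handle',np.round(v,4))
E
python3 -c "
from h import *
mallet();pins();to([.438,-.3437,.25])"; python3 fit.py | grep -E "grip|bar"
```

```text
top mallet 0.93 head [ 4.87100e-01 -3.42700e-01  5.76000e-02  5.62000e-02  8.92894e+01] 0.0806 handle [ 0.9999  0.015   0.3727 -0.3418]
scene mallet 0.86 head [ 0.4883 -0.3435  0.0606  0.056   0.3349] 0.0791 handle [ 1.      0.0057  0.3791 -0.3435]
top pin 15 [288. 201.] [0.6026 0.0771 0.0923] ext [0.6011 0.0786 0.0941]
top pin 15 [345. 205.] [ 0.5868 -0.0801  0.0922] ext [ 0.5881 -0.0815  0.0924]
top pin 15 [277. 250.] [0.4643 0.1116 0.0849] ext [0.4656 0.1116 0.0852]
top pin 21 [281. 291.] [0.3565 0.0972 0.1142] ext [0.3566 0.0961 0.1143]
scene pin 35 [304. 118.] [0.3571 0.098  0.112 ] ext [0.3577 0.0977 0.1115]
scene pin 25 [335. 150.] [0.466  0.1118 0.0815] ext [0.4659 0.1129 0.0815]
scene pin 31 [359. 191.] [0.602  0.0801 0.0897] ext [0.6022 0.0794 0.0901]
scene pin 34 [299. 224.] [ 0.59   -0.0801  0.089 ] ext [ 0.5898 -0.0799  0.0894]
t 31.82 pos [0.57   0.1628 0.2455] R [[0.995, 0.097, 0.001], [0.097, -0.995, 0.0], [0.001, -0.0, -1.0]] F [ 0.3 -0.6  0.4] op 0.0401 gf 0.0
yang -1.474 tilt [ 8.e-04  1.e-04 -1.e+00]
[ 0.438  -0.3437  0.25  ] units [-3.005  8.189 -0.078]
  grip 2687 [0.5605 0.1593 0.5628] [ 0.5   -0.086  0.071] [0.616 0.223 0.574]
  bar 335 [0.5718 0.1047 0.5323] [[0.534, 0.096, 0.305], [0.606, 0.221, 0.562]]
  grip 1450 [0.5996 0.1385 0.4775] [ 0.508 -0.086  0.063] [0.622 0.192 0.539]
  bar 3018 [0.5877 0.1332 0.4048] [[0.556, 0.098, 0.266], [0.611, 0.212, 0.531]]
```

Emit:
jog_arm(
  commands=[-0.14,0.4,-0.03,0,0,0,60,-0.29,0.8,0,0,0,0,60,-0.29,0.8,0,0,0,0,60,-0.29,0.8,0,0,0,0,60,-0.29,0.8,0,0,0,0,60,-0.3,0.8,0,0,0,0,60,-0.3,0.8,0,0,0,0,60,-0.3,0.8,0,0,0,0,60,-0.3,0.8,0,0,0,0,60,-0.3,0.8,0,0,0,0,60,-0.2,0.59,0,0,0,0,60,0,0,0,0,0,0.93,60,0,0,0,0,0,0,60,0,0,0,0,0,0,60],
)

```text
t: 33.67
tool_pos: [0.4377, -0.3432, 0.2469]
tool_rot: [3.142, 0.008, 0.0]
contact_force: [0.1, -0.6, -0.4]
opening: 0.0599
grip_force: 0.0
```

```bash
python3 -c "
from h import *
mallet();to([.438,-.3433,.12],[.438,-.3433,.023])"; python3 fit.py | grep -E "grip|bar"
```

```text
top mallet 0.73 head [ 0.4792 -0.3204  0.0694  0.1102 19.6615] 0.0831 handle [ 0.9999 -0.0172  0.415  -0.3402]
t 33.88 pos [ 0.4378 -0.3431  0.247 ] R [[1.0, 0.004, 0.0], [0.004, -1.0, -0.0], [0.0, 0.0, -1.0]] F [0.2 0.3 0. ] op 0.0602 gf 0.0
yang -1.5666 tilt [ 1.e-04 -1.e-04 -1.e+00]
[ 0.438  -0.3433  0.12  ] units [0.003 0.003 2.116]
[ 0.438  -0.3433  0.023 ] units [-0.    -0.     1.617]
  grip 96 [0.5659 0.1514 0.0778] [ 0.557 -0.086  0.068] [0.606 0.19  0.097]
  grip 141 [0.5703 0.1453 0.0767] [ 0.558 -0.087  0.066] [0.609 0.192 0.092]
```

Emit:
jog_arm(
  commands=[0,0,0.5,0,0,0,60,0,0,0.8,0,0,0,60,0,0,0.8,0,0,0,60,0,0,0.7,0,0,0,60,0,0,0.5,0,0,0,60,0,0,0.3,0,0,0,60,0,0,0.12,0,0,0,60,0,0,0,0,0,0,60,0,0,0,0,0,0,5,0,0,0,0,0,0,5,0,0,0,0,0,0,5,0,0,0,0,0,0,5,0,0,0,0,0,0,5,0,0,0,0,0,0,5],
  newtons=110,
)

```text
t: 35.72
tool_pos: [0.4381, -0.3441, 0.0251]
tool_rot: [3.141, 0.005, 0.001]
contact_force: [-1.9, 1.2, 6.5]
opening: 0.0185
grip_force: 107.8
```

Emit:
jog_arm(
  commands=[0,0,-0.2,0,0,0,5,0,0,-0.5,0,0,0,5,0,0,-0.7,0,0,0,5,0,0,-0.7,0,0,0,5,0,0,-0.2,0,0,0,5,0.1,-0.3,0,0,0,0,5,0.25,-0.6,0,0,0,0,5,0.3,-0.7,0,0,0,0,5,0.3,-0.7,0,0,0,0,5,0.3,-0.7,0,0,0,0,5,0.25,-0.7,0,0,0,0,5,0.15,-0.5,0,0,0,0,5,0.05,-0.2,0,0,0,0,5,0,0,0,0,0,0,5,0,0,0,0,0,0,5],
)

```text
t: 37.6
tool_pos: [0.5382, -0.0799, 0.1609]
tool_rot: [3.142, 0.003, -0.002]
contact_force: [0.5, -0.4, -4.9]
opening: 0.0184
grip_force: 108.1
```

```bash
python3 -c "
from h import *
to([.5395,-.080,.145])
d=eyes.get_image('scene');cv2.imwrite('pics/s5.png',cv2.resize(d['image'][100:300,200:460,::-1],None,fx=3,fy=3))
w=cloud(d);H=hsv(d);x,y,z=w[...,0],w[...,1],w[...,2]
m=(x>.54)&(x<.65)&(abs(y+.08)<.06)&(z>.185)&(z<.225);p=w[m];print(m.sum(),cv2.minAreaRect(p[:,:2].astype(np.float32)),np.median(p,0))
A=np.c_[p[:,:2]-p[:,:2].mean(0),np.ones(len(p))];print(np.linalg.lstsq(A,p[:,2],rcond=None)[0])"
```

```text
t 37.6 pos [ 0.5382 -0.0799  0.1609] R [[1.0, 0.002, -0.001], [0.002, -1.0, -0.0], [-0.001, 0.0, -1.0]] F [ 0.5 -0.4 -4.9] op 0.0184 gf 108.1
yang -1.5688 tilt [-1.3e-03 -1.0e-04 -1.0e+00]
[ 0.5395 -0.08    0.145 ] units [0.021 0.003 0.266]
1256 ((0.5796777606010437, -0.07979783415794373), (0.07916976511478424, 0.09601271897554398), 0.15476426482200623) [ 0.58758407 -0.08386426  0.2143394 ]
[-0.07513039  0.07489478  0.21067933]
```

View pics/s5.png

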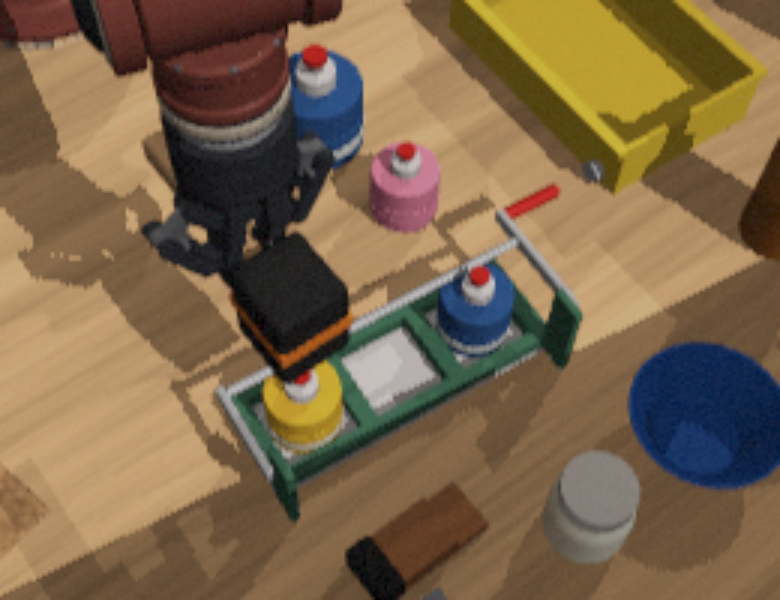

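The mallet is level, with its head at crop (290,305) over yellow's pin. I lower and press.

Emit:
jog_arm(
  commands=[0.02,0,0.3,0,0,0,5,0,0,0.35,0,0,0,5,0,0,0.15,0,0,0,5,0,0,0.08,0,0,0,5,0,0,0.08,0,0,0,5,0,0,0.05,0,0,0,5,0,0,0.03,0,0,0,5,0,0,0,0,0,0,5],
)

```text
t: 38.65
tool_pos: [0.5408, -0.0795, 0.1009]
tool_rot: [3.141, 0.005, 0.003]
contact_force: [-5.8, -0.0, 7.4]
opening: 0.0187
grip_force: 110.0
```

Emit:
jog_arm(
  commands=[0,0,0.04,0,0,0,5,0,0,0.03,0,0,0,5,0,0,0,0,0,0,5],
)

```text
t: 39.02
tool_pos: [0.5413, -0.0798, 0.1005]
tool_rot: [3.14, 0.005, 0.003]
contact_force: [-15.8, 2.8, 25.1]
opening: 0.0182
grip_force: 112.7
```

Emit:
jog_arm(
  commands=[0,0,-0.2,0,0,0,5,0,0,-0.5,0,0,0,5,0,0,-0.4,0,0,0,5,0.05,-0.4,0,0,0,0,5,0.05,-0.7,0,0,0,0,5,0.06,-0.8,0,0,0,0,5,0.04,-0.5,0,0,0,0,5,0,-0.25,0,0,0,0,5,0,0,0,0,0,0,5,0,0,0,0,0,0,5],
)

```text
t: 40.28
tool_pos: [0.5515, 0.0788, 0.1608]
tool_rot: [3.141, 0.003, -0.0]
contact_force: [0.3, -0.5, -3.7]
opening: 0.0184
grip_force: 108.3
```

```bash
python3 -c "
from h import *
to([.552,.0795,.10]);pins(.06,.11)
d=eyes.get_image('scene');w=cloud(d);x,y,z=w[...,0],w[...,1],w[...,2]
m=(x>.56)&(x<.66)&(abs(y-.08)<.045)&(z>.185);p=w[m];A=np.c_[p[:,:2]-p[:,:2].mean(0),np.ones(len(p))];print(p[:,2].max(),np.linalg.lstsq(A,p[:,2],rcond=None)[0])
cv2.imwrite('pics/s6.png',cv2.resize(d['image'][100:300,220:480,::-1],None,fx=3,fy=3))"
```

```text
t 40.27 pos [0.5515 0.0788 0.1608] R [[1.0, 0.002, -0.0], [0.002, -1.0, -0.001], [-0.0, 0.001, -1.0]] F [ 0.3 -0.5 -3.7] op 0.0184 gf 108.3
yang -1.5689 tilt [-3.e-04 -5.e-04 -1.e+00]
[0.552  0.0795 0.1   ] units [ 0.008 -0.012  1.013]
top pin 14 [345. 206.] [ 0.5907 -0.0795  0.0822] ext [ 0.5892 -0.0794  0.0836]
top pin 16 [277. 251.] [0.4657 0.1104 0.0829] ext [0.4643 0.1119 0.0824]
scene pin 12 [384. 164.] [0.5692 0.1871 0.0751] ext [0.5687 0.1869 0.0744]
scene pin 12 [359. 193.] [0.6043 0.0763 0.0888] ext [0.6028 0.0771 0.0893]
scene pin 31 [300. 226.] [ 0.5893 -0.0795  0.0783] ext [ 0.5883 -0.0797  0.0783]
0.4832127367734608 [-2.27724808  0.89996563  0.3605102 ]
```

View pics/s6.png

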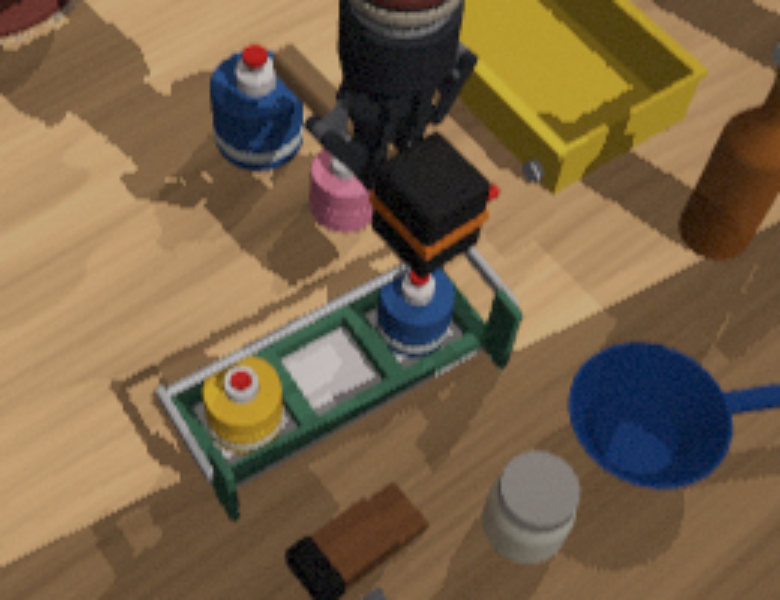

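Yellow's pin is down (0.0785 against 0.0895 before), flush at crop (241,381). The mallet head is over blue's pin at (418,278).

Emit:
jog_arm(
  commands=[0.01,-0.01,0.3,0,0,0,5,0,0,0.35,0,0,0,5,0,0,0.15,0,0,0,5,0,0,0.08,0,0,0,5,0,0,0.08,0,0,0,5,0,0,0.05,0,0,0,5,0,0,0.04,0,0,0,5,0,0,0.04,0,0,0,5,0,0,0.03,0,0,0,5,0,0,0,0,0,0,5],
)

```text
t: 41.68
tool_pos: [0.5539, 0.0803, 0.1005]
tool_rot: [3.141, 0.005, 0.004]
contact_force: [-18.7, -2.6, 29.5]
opening: 0.0182
grip_force: 113.5
```

Emit:
jog_arm(
  commands=[0,0,-0.2,0,0,0,5,0,0,-0.5,0,0,0,5,0,0,-0.5,0,0,0,5,-0.1,0.4,0,0,0,0,5,-0.2,0.7,0,0,0,0,5,-0.2,0.8,0,0,0,0,5,-0.2,0.8,0,0,0,0,5,-0.25,0.8,0,0,0,0,5,-0.25,0.8,0,0,0,0,5,-0.25,0.8,0,0,0,0,5,-0.2,0.8,0,0,0,0,5,-0.15,0.65,0,0,0,0,5,-0.1,0.4,0,0,0,0,5,0,0.1,0,0,0,0,5,0,0,0,0,0,0,5,0,0,0,0,0,0,5],
)

```text
t: 43.68
tool_pos: [0.4396, -0.3419, 0.1654]
tool_rot: [-3.141, -0.006, 0.0]
contact_force: [-0.1, 0.5, -4.0]
opening: 0.0189
grip_force: 108.4
```

```bash
python3 -c "
from h import *
to([.438,-.3435,.06],[.438,-.3435,.026]);pins(.06,.11)
d=eyes.get_image('scene');w=cloud(d);H=hsv(d);x,y,z=w[...,0],w[...,1],w[...,2]
m=(x>.43)&(x<.56)&(abs(y+.345)<.05)&(z>.12)&(z<.24)&(H[...,2]<90);p=w[m&(x>.455)];print(len(p),p.min(0),p.max(0))"
```

```text
t 43.67 pos [ 0.4396 -0.3419  0.1654] R [[1.0, 0.004, -0.0], [0.004, -1.0, 0.001], [-0.0, -0.001, -1.0]] F [-0.1  0.5 -4. ] op 0.0189 gf 108.4
yang -1.5668 tilt [-3.e-04  7.e-04 -1.e+00]
[ 0.438  -0.3435  0.06  ] units [-0.026  0.028  1.757]
[ 0.438  -0.3435  0.026 ] units [0.    0.    0.567]
top pin 16 [288. 202.] [0.601  0.0791 0.0819] ext [0.601  0.078  0.0824]
top pin 15 [345. 206.] [ 0.5908 -0.0806  0.0805] ext [ 0.5894 -0.0796  0.0811]
top pin 58 [258. 216.] [0.5629 0.1642 0.0779] ext [0.5643 0.1654 0.0784]
top pin 15 [277. 250.] [0.467  0.1102 0.0853] ext [0.4656 0.1113 0.0864]
scene pin 25 [335. 150.] [0.4664 0.112  0.0818] ext [0.467  0.1128 0.0821]
scene pin 28 [359. 194.] [0.6012 0.0794 0.0786] ext [0.6015 0.0792 0.0788]
scene pin 31 [300. 226.] [ 0.5892 -0.0795  0.0789] ext [ 0.5891 -0.0799  0.0789]
1510 [ 0.45566027 -0.3695501   0.14854325] [ 0.52067727 -0.31332975  0.23986006]
```

Both pins are home (0.079). I lay the mallet back where it stood.

Emit:
jog_arm(
  commands=[-0.02,0.03,0.5,0,0,0,5,0,0,0.7,0,0,0,5,0,0,0.5,0,0,0,5,0,0,0.3,0,0,0,5,0,0,0.15,0,0,0,5,0,0,0.1,0,0,0,5,0,0,0.05,0,0,0,5,0,0,0,0,0,0,5],
)

```text
t: 44.82
tool_pos: [0.4385, -0.3451, 0.0285]
tool_rot: [3.141, 0.004, 0.001]
contact_force: [0.2, 0.2, -4.5]
opening: 0.0186
grip_force: 108.5
```

Emit:
jog_arm(
  commands=[0,0,0.03,0,0,0,5,0,0,0.03,0,0,0,5,0,0,0,0,0,0,5],
)

```text
t: 45.2
tool_pos: [0.4384, -0.3451, 0.0252]
tool_rot: [3.141, 0.004, 0.001]
contact_force: [-3.0, 1.3, 2.3]
opening: 0.0182
grip_force: 109.2
```

Emit:
jog_arm(
  commands=[0,0,0,0,0,0,50,0,0,0,0,0,0,50,0,0,0,0,0,0,50,0,0,-0.4,0,0,0,50,0,0,-0.8,0,0,0,50,0,0,-0.8,0,0,0,50,0,0,-0.8,0,0,0,50,0,0,-0.8,0,0,0,50,0.4,-0.7,0,0,0,0,50,0.23,-0.9,0,0,0,0,50,0.23,-0.9,0,0,0,0,50,0.23,-0.9,0,0,0,0,50,0.23,-0.9,0,0,0,0,50,0.23,-0.9,0,0,0,0,50,0.23,-0.9,0,0,0,0,50,0.23,-0.9,0,0,0,0,50,0.05,-0.9,0,0,0,0,50,0,-0.5,0,0,0,0,50,0,0,0,0,0,0,40],
)

```text
t: 47.58
tool_pos: [0.5601, 0.1614, 0.2401]
tool_rot: [-3.142, -0.01, 0.0]
contact_force: [-0.3, -0.2, -0.1]
opening: 0.04
grip_force: 0.0
```

Emit:
jog_arm(
  commands=[0,0,0,0,0,-0.8,40,0,0,0,0,0,-1,40,0,0,0,0,0,-1,40,0,0,0,0,0,-1,40,0,0,0,0,0,-1,40,0,0,0,0,0,-1,40,0,0,0,0,0,-1,40,0,0,0,0,0,-1,40,0,0,0,0,0,-1,40,0,0,0,0,0,-1,40,0,0,0,0,0,-1,40,0,0,0,0,0,-1,40,0,0,0,0,0,-1,40,0,0,0,0,0,-1,40,0,0,0,0,0,-1,40,0,0,0,0,0,0,40],
  newtons=30,
)

```text
t: 49.58
tool_pos: [0.5605, 0.1584, 0.2403]
tool_rot: [2.319, 2.118, -0.0]
contact_force: [0.0, 0.1, -0.5]
opening: 0.04
grip_force: 0.0
```

```bash
python3 -c "
from h import *
mallet();to([.563,.163,.1],[.563,.163,.053])
"; python3 fit.py | grep grip
```

```text
top mallet 0.61 head [ 4.87100e-01 -3.44500e-01  5.72000e-02  5.62000e-02  8.93996e+01] 0.0808 handle [ 1.      0.0073  0.3761 -0.3438]
scene mallet 0.64 head [ 4.88600e-01 -3.44500e-01  5.55000e-02  6.04000e-02  8.98947e+01] 0.0792 handle [ 1.      0.0032  0.3799 -0.3446]
t 49.77 pos [0.5604 0.1591 0.2403] R [[0.089, 0.996, 0.0], [0.996, -0.089, -0.0], [-0.0, 0.0, -1.0]] F [-0.4  0.3 -0.1] op 0.0395 gf 0.0
yang -0.0895 tilt [ 1.e-04 -1.e-04 -1.e+00]
[0.563 0.163 0.1  ] units [0.068 0.037 2.339]
[0.563 0.163 0.053] units [ 0.    -0.     0.783]
  grip 2513 [0.5525 0.1564 0.5576] [ 0.5   -0.087  0.074] [0.607 0.219 0.571]
  grip 1416 [0.5922 0.1368 0.4762] [ 0.503 -0.087  0.071] [0.622 0.202 0.536]
```

Emit:
jog_arm(
  commands=[0.07,0.05,0.5,0,0,0,40,0,0,0.8,0,0,0,40,0,0,0.8,0,0,0,40,0,0,0.6,0,0,0,40,0,0,0.4,0,0,0,40,0,0,0.02,0,0,0,40,0,0,0,0,0,0,0,0,0,0,0,0,0,0,0,0,0,0,0,0,0,0,0,0,0,0,0,0],
)

```text
t: 51.12
tool_pos: [0.5626, 0.164, 0.0544]
tool_rot: [-2.315, -2.12, 0.003]
contact_force: [-6.2, 0.7, 2.6]
opening: 0.0109
grip_force: 29.2
```

Emit:
jog_arm(
  commands=[0,0.01,-0.12,0,0,0,0,0,0.02,-0.25,0,0,0,0,0,0.06,-0.25,0,0,0,0,0,0.13,-0.28,0,0,0,0,0,0.19,-0.27,0,0,0,0,0,0.15,-0.15,0,0,0,0,0,0.16,-0.13,0,0,0,0,0,0.18,-0.11,0,0,0,0,0,0.19,-0.09,0,0,0,0,0,0.2,-0.06,0,0,0,0,0,0.2,-0.04,0,0,0,0,0,0.21,0,0,0,0,0,0,0.21,0,0,0,0,0,0,0.21,0.05,0,0,0,0,0,0.2,0.05,0,0,0,0,0,0,0,0,0,0,0],
)

```text
t: 53.12
tool_pos: [0.7036, 0.151, 0.1541]
tool_rot: [2.317, 2.121, 0.001]
contact_force: [-5.7, 0.3, 7.5]
opening: 0.0101
grip_force: 30.6
```

Emit:
jog_arm(
  commands=[0,0,0,0,0,0,40,0,0,0,0,0,0,40,0,0,-0.6,0,0,0,40,0,0,-0.9,0,0,0,60,0,0,-0.5,0,0,0.85,85,0,0,0,0,0,1,85,0,0,0,0,0,1,85,0,0,0,0,0,1,85,0,0,0,0,0,1,85,0,0,0,0,0,1,85,0,0,0,0,0,1,85,0,0,0,0,0,1,85,0,0,0,0,0,1,85,0,0,0,0,0,1,85,0,0,0,0,0,1,85,0,0,0,0,0,1,85,0,0,0,0,0,1,85,0,0,0,0,0,1,85,0,0,0,0,0,1,85,0,0,0,0,0,0.86,85],
)

```text
t: 55.62
tool_pos: [0.7027, 0.1511, 0.2715]
tool_rot: [3.138, -0.143, 0.001]
contact_force: [-0.3, 0.9, 0.2]
opening: 0.0852
grip_force: 0.0
```

Emit:
jog_arm(
  commands=[-0.2,0.2,0,0,0,0,85,-0.5,0.4,0,0,0,0,85,-0.5,0.4,0,0,0,0,85,-0.38,0.34,0,0,0,0,85,0,0,0,0,0,0,85,0,0,0,0,0,0,85],
)

```text
t: 56.38
tool_pos: [0.6014, 0.0796, 0.2721]
tool_rot: [-3.138, 0.139, -0.001]
contact_force: [-0.2, 0.7, -0.5]
opening: 0.0851
grip_force: 0.0
```

```bash
python3 -c "
from h import *
to([.603,.0795,.13],[.603,.0795,.028]);pins()
d=eyes.get_image('scene');cv2.imwrite('pics/s7.png',cv2.resize(d['image'][100:300,220:480,::-1],None,fx=3,fy=3))"
```

```text
t 56.38 pos [0.6014 0.0796 0.2721] R [[0.996, -0.088, 0.001], [-0.088, -0.996, 0.0], [0.001, -0.0, -1.0]] F [-0.2  0.7 -0.5] op 0.0851 gf 0.0
yang -1.6591 tilt [ 9.e-04  1.e-04 -1.e+00]
[0.603  0.0795 0.13  ] units [0.025 0.    2.369]
[0.603  0.0795 0.028 ] units [-0.002  0.     1.7  ]
top pin 17 [288. 202.] [0.6014 0.0765 0.0815] ext [0.6013 0.0778 0.0817]
top pin 16 [344. 206.] [ 0.5856 -0.078   0.08  ] ext [ 0.5867 -0.0781  0.0801]
scene pin 39 [305. 118.] [0.3575 0.0985 0.1119] ext [0.358  0.0977 0.1115]
scene pin 25 [335. 150.] [0.4663 0.1119 0.0813] ext [0.4667 0.1132 0.0816]
scene pin 25 [359. 194.] [0.6014 0.0787 0.0788] ext [0.6015 0.0797 0.0791]
scene pin 28 [300. 225.] [ 0.5868 -0.0763  0.0783] ext [ 0.5871 -0.0769  0.0784]
```

View pics/s7.png

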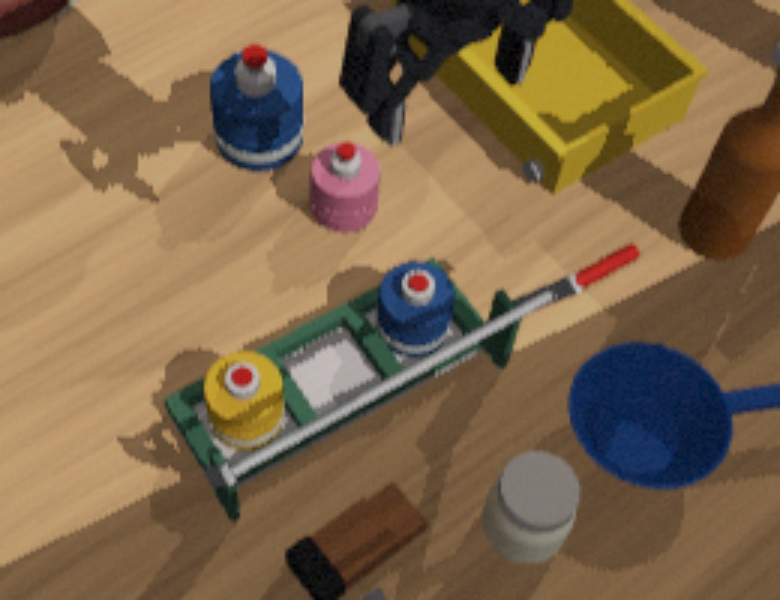

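The clamp is open, and both pins are down at crop (419,285) and (241,378). Now I pick blue.

Emit:
jog_arm(
  commands=[0.02,0,0.5,0,0,0,85,0,0,0.8,0,0,0,85,0,0,0.8,0,0,0,85,0,0,0.8,0,0,0,85,0,0,0.6,0,0,0,85,0,0,0.4,0,0,0,85,0,0,0.15,0,0,0,85,0,0,0,0,0,0,85,0,0,0,0,0,0,40,0,0,0,0,0,0,40,0,0,0,0,0,0,40,0,0,0,0,0,0,40,0,0,0,0,0,0,40,0,0,-0.3,0,0,0,40,0,0,-0.7,0,0,0,40,0,0,-0.8,0,0,0,40,0,0,-0.6,0,0,0,40,0,0,0,0,0,0,40],
  newtons=60,
)

```text
t: 58.78
tool_pos: [0.6039, 0.0794, 0.1772]
tool_rot: [-3.138, 0.139, -0.011]
contact_force: [-0.5, -1.5, -0.8]
opening: 0.0586
grip_force: 65.9
```

```bash
python3 -c "
from h import *
to([.501,.357,.17],[.501,.357,.028])"
```

```text
t 58.77 pos [0.6039 0.0794 0.1772] R [[0.996, -0.088, 0.007], [-0.088, -0.996, -0.0], [0.007, -0.001, -1.0]] F [-0.5 -1.5 -0.8] op 0.0586 gf 65.9
yang -1.659 tilt [ 0.0068 -0.     -1.    ]
[0.501 0.357 0.17 ] units [-2.117 -4.457  0.108]
[0.501 0.357 0.028] units [-1.600e-02  1.000e-03  2.367e+00]
```

Emit:
jog_arm(
  commands=[-0.2,-0.4,0,0,0,0,40,-0.35,-0.7,0,0,0,0,40,-0.35,-0.75,0,0,0,0,40,-0.35,-0.75,0,0,0,0,40,-0.35,-0.75,0,0,0,0,40,-0.3,-0.65,0,0,0,0,40,-0.2,-0.4,0,0,0,0,40,0,-0.06,0.3,0,0,0,40,0,0,0.6,0,0,0,40,0,0,0.6,0,0,0,40,0,0,0.5,0,0,0,40,0,0,0,0,0,0,40,0,0,0,0,0,0,40],
)

```text
t: 60.4
tool_pos: [0.5004, 0.3565, 0.053]
tool_rot: [3.138, -0.14, -0.0]
contact_force: [0.8, -0.4, -0.6]
opening: 0.0588
grip_force: 66.0
```

```bash
python3 -c "
from h import *
to([.501,.357,.026])"
```

```text
t 60.4 pos [0.5004 0.3565 0.053 ] R [[0.996, -0.089, -0.0], [-0.089, -0.996, -0.0], [-0.0, 0.0, -1.0]] F [ 0.8 -0.4 -0.6] op 0.0588 gf 66.0
yang -1.6597 tilt [-2.e-04 -4.e-04 -1.e+00]
[0.501 0.357 0.026] units [ 0.009 -0.009  0.45 ]
```

Emit:
jog_arm(
  commands=[0,0,0.25,0,0,0,40,0,0,0.12,0,0,0,40,0,0,0.04,0,0,0,40,0,0,0,0,0,0,40,0,0,0,0,0,0,80,0,0,0,0,0,0,80,0,0,0,0,0,0,80,0,0,-0.3,0,0,0,80,0,0,-0.8,0,0,0,80,0,0,-0.9,0,0,0,80,0,0,-0.9,0,0,0,80,0,0,-0.6,0,0,0,85],
)

```text
t: 61.9
tool_pos: [0.501, 0.3576, 0.244]
tool_rot: [-3.135, 0.138, -0.008]
contact_force: [-0.7, 0.7, 0.0]
opening: 0.0853
grip_force: 0.0
```

Emit:
jog_arm(
  commands=[0.1,0.4,0,0,0,0,85,0.25,0.8,0,0,0,0,85,0.25,0.8,0,0,0,0,85,0.25,0.8,0,0,0,0,85,0.25,0.8,0,0,0,0,85,0.25,0.8,0,0,0,0,85,0.25,0.8,0,0,0,0,85,0.25,0.8,0,0,0,0,85,0.15,0.7,0,0,0,0,85,0.1,0.37,0,0,0,0,85,0,0,0,0,0,0,85,0,0,0,0,0,0,85],
)

```text
t: 63.4
tool_pos: [0.5883, -0.0755, 0.2388]
tool_rot: [-3.138, 0.137, -0.0]
contact_force: [-0.9, -0.4, 0.2]
opening: 0.0853
grip_force: 0.0
```

```bash
python3 -c "
from h import *
pins(.05);carts();to([.588,-.0775,.13],[.588,-.0775,.028])"
```

```text
top pin 16 [190. 240.] [0.4977 0.3544 0.0768] ext [0.4977 0.3555 0.0777]
top pin 15 [277. 250.] [0.4642 0.1076 0.0841] ext [0.4642 0.1088 0.0857]
top pin 37 [281. 291.] [0.3592 0.0945 0.1145] ext [0.3567 0.0959 0.1163]
scene pin 15 [414. 116.] [0.4979 0.3569 0.0746] ext [0.4968 0.3571 0.0747]
scene pin 10 [337. 150.] [0.4703 0.1158 0.0816] ext [0.4689 0.115  0.0819]
scene pin 29 [300. 225.] [ 0.5869 -0.0764  0.0783] ext [ 0.5872 -0.0768  0.0777]
top 0.94 hue [172. 101. 164.] circ [0.4658 0.1126 0.0297] top [0.4655 0.1133 0.0837]
top 0.93 hue [108. 172. 101.] circ [0.3568 0.0978 0.0411] top [0.3564 0.0974 0.1144]
top 0.63 hue [108. 163.  85.] circ [0.4975 0.3573 0.0307] top [0.4997 0.3573 0.078 ]
top 0.54 hue [ 23. 190. 150.] circ [ 0.5831 -0.0748  0.0281] top [ 0.5831 -0.0726  0.0814]
scene 0.85 hue [ 22. 191. 170.] circ [ 0.5879 -0.0772  0.0304] top [ 0.5885 -0.0774  0.0779]
scene 0.62 hue [108. 157. 131.] circ [0.4831 0.0496 0.1493] top [ 0.5933 -0.0278  0.3504]
scene 0.61 hue [108.  165.   95.5] circ [0.5    0.3571 0.0317] top [0.5005 0.3564 0.0745]
t 63.7 pos [ 0.5883 -0.0757  0.2385] R [[0.996, -0.087, 0.0], [-0.087, -0.996, 0.0], [0.0, -0.0, -1.0]] F [-1.  -1.   0.2] op 0.0848 gf 0.0
yang -1.6578 tilt [ 0.e+00  1.e-04 -1.e+00]
[ 0.588  -0.0775  0.13  ] units [-0.002  0.03   1.809]
[ 0.588  -0.0775  0.028 ] units [-0.   0.   1.7]
```

Blue stands in the tub. Now I pick yellow and carry it to the tub's near half.

Emit:
jog_arm(
  commands=[0,0.03,0.5,0,0,0,85,0,0,0.8,0,0,0,85,0,0,0.8,0,0,0,85,0,0,0.7,0,0,0,85,0,0,0.4,0,0,0,85,0,0,0.3,0,0,0,85,0,0,0,0,0,0,85,0,0,0,0,0,0,40,0,0,0,0,0,0,40,0,0,0,0,0,0,40,0,0,0,0,0,0,40,0,0,0,0,0,0,40,0,0,-0.3,0,0,0,40,0,0,-0.7,0,0,0,40,0,0,-0.8,0,0,0,40,0,0,-0.8,0,0,0,40,0,0,0,0,0,0,40],
)

```text
t: 65.82
tool_pos: [0.5907, -0.0791, 0.1904]
tool_rot: [3.136, -0.138, 0.015]
contact_force: [0.6, -0.4, -1.1]
opening: 0.0586
grip_force: 66.0
```

```bash
python3 -c "
from h import *
to([.50,.30,.19],[.395,.357,.19])"
```

```text
t 65.83 pos [ 0.5907 -0.0791  0.1904] R [[0.996, -0.088, 0.009], [-0.088, -0.996, -0.003], [0.009, 0.002, -1.0]] F [ 0.6 -0.4 -1.1] op 0.0586 gf 66.0
yang -1.659 tilt [ 0.0092 -0.0026 -1.    ]
[0.5  0.3  0.19] units [-2.062 -6.16  -0.024]
[0.395 0.357 0.19 ] units [-1.827 -0.792 -0.018]
```

Emit:
jog_arm(
  commands=[-0.2,-0.4,0,0,0,0,40,-0.4,-0.75,0,0,0,0,40,-0.45,-0.8,0,0,0,0,40,-0.45,-0.8,0,0,0,0,40,-0.45,-0.8,0,0,0,0,40,-0.45,-0.8,0,0,0,0,40,-0.45,-0.8,0,0,0,0,40,-0.45,-0.8,0,0,0,0,40,-0.35,-0.6,0,0,0,0,40,-0.24,-0.4,0,0,0,0,40,0,0,0.4,0,0,0,40,0,0,0.7,0,0,0,40,0,0,0.7,0,0,0,40,0,0,0.4,0,0,0,40,0,0,0,0,0,0,40,0,0,0,0,0,0,40],
)

```text
t: 67.82
tool_pos: [0.3925, 0.3577, 0.0529]
tool_rot: [-3.138, 0.139, -0.0]
contact_force: [0.2, -0.4, -0.9]
opening: 0.0591
grip_force: 66.0
```

```bash
python3 -c "
from h import *
to([.395,.357,.028])"
```

```text
t 67.83 pos [0.3925 0.3577 0.0529] R [[0.996, -0.088, 0.0], [-0.088, -0.996, 0.0], [0.0, -0.0, -1.0]] F [ 0.2 -0.4 -0.9] op 0.0591 gf 66.0
yang -1.659 tilt [ 3.e-04  1.e-04 -1.e+00]
[0.395 0.357 0.028] units [0.042 0.008 0.416]
```

Emit:
jog_arm(
  commands=[0.03,0,0.25,0,0,0,40,0,0,0.12,0,0,0,40,0,0,0.05,0,0,0,40,0,0,0,0,0,0,40,0,0,0,0,0,0,80,0,0,0,0,0,0,80,0,0,0,0,0,0,80,0,0,-0.3,0,0,0,80,0,0,-0.8,0,0,0,80,0,0,-0.9,0,0,0,80,0,0,-0.9,0,0,0,80,0,0,-0.6,0,0,0,85,0.2,0.6,0,0,0,0,85,0.2,0.8,0,0,0,0,85,0.1,0.8,0,0,0,0,85,0,0.5,0,0,0,0,85,0,0,0,0,0,0,85,0,0,0,0,0,0,85],
)

```text
t: 70.08
tool_pos: [0.4099, 0.1939, 0.2383]
tool_rot: [-3.138, 0.138, -0.002]
contact_force: [0.3, -0.3, 0.4]
opening: 0.0851
grip_force: 0.0
```

```bash
python3 -c "
from h import *
st();pins(.05);mallet()
d=eyes.get_image('top');cv2.imwrite('pics/t8.png',d['image'][:,:,::-1])"
```

```text
t 70.08 pos [0.4099 0.1939 0.2383] R [[0.996, -0.088, 0.001], [-0.088, -0.996, 0.001], [0.001, -0.001, -1.0]] F [ 0.3 -0.3  0.4] op 0.0851 gf 0.0
top pin 16 [190. 240.] [0.4978 0.3561 0.0775] ext [0.4977 0.3552 0.0787]
top pin 15 [277. 250.] [0.467  0.1102 0.0844] ext [0.4656 0.1116 0.0859]
top pin 37 [281. 291.] [0.3565 0.097  0.1136] ext [0.3566 0.096  0.1144]
scene pin 14 [388.  93.] [0.3918 0.3577 0.0759] ext [0.3921 0.357  0.0758]
scene pin 47 [305. 118.] [0.3599 0.0981 0.1117] ext [0.3588 0.0981 0.1115]
scene pin 16 [414. 116.] [0.4995 0.3568 0.0756] ext [0.4998 0.3568 0.0755]
scene pin 26 [335. 150.] [0.4663 0.1122 0.0815] ext [0.4668 0.1138 0.0822]
top mallet 0.61 head [ 4.87000e-01 -3.44300e-01  5.65000e-02  5.60000e-02  8.94311e+01] 0.0806 handle [ 0.9999  0.0115  0.3666 -0.3438]
scene mallet 0.98 head [ 4.88000e-01 -3.44700e-01  5.56000e-02  5.98000e-02  8.98615e+01] 0.0791 handle [ 1.      0.006   0.3784 -0.3447]
```

View pics/t8.png

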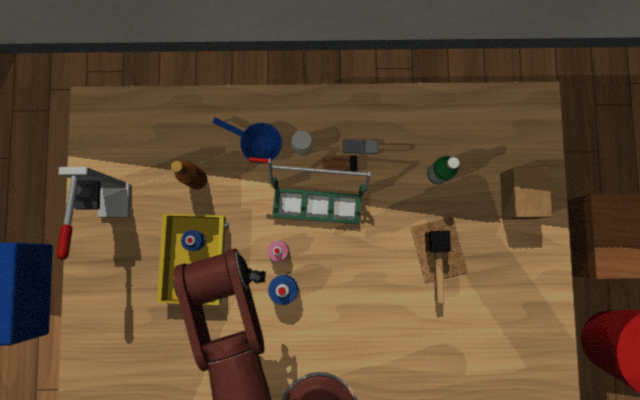

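Blue stands in the tub at (191,240). Yellow stands behind the arm, where the scene camera puts its pin at (0.392, 0.357). The cradle is empty with the clamp open, the mallet head is on the mat at (438,241), and the bystanders have not moved.

```bash
python3 -c "
from station import job
print(job.finish_job())"
```

```text
the job is handed in; nothing more can be done
None
```

The job is handed in at about 70 s on the robot's clock: both cartridges present (blue and yellow; there was no green one) were clamped, had their pins knocked fully down with the mallet and now stand in the tub, the clamp is open, the mallet's head is back on its mat, and I saw nothing else moved; no verdict came back.

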